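# Pack a stack-nest tote, stack its turned top tote and scrub the beaker

### The arm

A 6-joint arm with a two-finger parallel gripper is mounted at the origin on a cart in front of the work surface, level with it; the furniture and walls round the work are solid. World frame = base frame: x ahead of the robot, y to its left, z up, the work surface at z = 0. Lengths are in m, angles in rad, forces in N, time in s.
With the tool pointing down it reaches from about 0.35 to 0.775 m from the base axis. Payload 5.5 kg.
Tool frame: the origin (TCP) lies at the very end of the fingers, on their centre line; the grasp point (between the pads) lies 19 mm behind it; z points along the fingers, y is the line along which they close (so a half turn about z gives the same grasp; the last joint's range is limited). The gripper opens to 85 mm and grips with 20 to 120 N. Pads are 22 mm wide; open, the fingers measure 114 mm over their backs; the gripper's body (76 mm by 85 mm) begins 54 mm behind the grasp point. The pads swing forward as they close: fully open they stand 13 mm farther back than shut.
Start: joints at [1.052, 0.313, 0.046, 1.304, 0, 1.431], TCP at [0.213, 0.534, 0.231] pointing down, gripper open.
Joint ranges: [-2.76, 2.76], [-0.86, 1.69], [-1.03, 1.26], [-2.2, 2.34], [-1.47, 1.5], [-3.14, 3.14]. Speed limits (rad/s): [2.57, 2.57, 3.14, 3.14, 3.14, 3.14].

### API

Orientations are given as a unit quaternion [w, x, y, z].
In Python, from workcell import get_state, read_camera, hand_in gives the robot as it stands.
- The arm moves only by the tool send_rows, never from a script. Its argument "increments" is a list of rows, each an object of numbers: "dx", "dy", "dz": the shift along the world's x, y, z in units of 25 mm (1.0 is 25 mm); "roll": the turn about the world's z in units of 8 degrees (1.0 is 8 degrees); "claw": the opening, from -1 (shut) to 1 (fully open). In form: [{"dx": .., "dy": .., "dz": .., "roll": .., "claw": ..}, ...]. A call has exactly 5 rows; each row is the pose to reach, as a shift and turn from the pose commanded when the call began; what a row does not reach only later rows make up. A row lasts 1/8 s, in which the tool goes at most 62.5 mm and 10.7 degrees, less where a joint would pass 70% of its speed; a pose out of reach is approached as far as the arm can. A call with a gripper value outside its range is refused whole. The fingers move at their own pace and stop on an object; "grip_force" is the grip in N (left out, the last holds). Time passes only in rows, so rows that repeat a pose let the fingers close, or fill a call up. It gives the time, the measured TCP pose, the force, the opening and the grip force at its end, in the units of the state.
- get_state(): the state, without advancing time (a new reading comes with each control period).
- read_camera(name): name is "side" or "top"; returns a dict with "image" (420x560x3 uint8, blue, green, red), "fx", "fy", "cx", "cy" (pixels), "dist_coeffs" ([k1, k2, p1, p2, k3] as OpenCV has them; the pictures are not rectified), "world_to_cam" (4x4, takes a point from world to camera coordinates). Camera axes: x right, y up, looking along -z (the intrinsics and any distortion apply to the point x, -y, -z); pixel columns grow to the right and rows downward; lengths in m; the calibration is good to about 2 mm. A picture is of the moment at which its call begins. There is no depth.
- hand_in(): hands the job in; it is judged then, once.
The state is a dict: "clock": time; "joint_pos": joint angles; "qvel": joint speeds; "tau": joint torques, N m; "tcp_pos": TCP position; "orientation": TCP orientation; "wrist_force": force on the tool from outside, world axes, zero at the start; "ft_torque": the same for the moment, N m; "finger_gap": finger opening in m; "grip_force": force on a finger pad.
Only numpy, scipy, OpenCV 4.12 (cv2) and the standard library are available. Lean on these libraries where they do the work, as an engineer would, in place of code of your own. Each camera call takes 0.05 s, during which the arm holds its last target. There are 200 camera calls.

### The job

Pack up the bench: the shallow top tote is nested inside the deep lower tote, so lift it out, stand every white square bottle upright in the lower tote, then put the top tote back on turned half round, so that it stacks level on the rim above the bottles instead of nesting. While the used beaker stands on the bench, scrub it with the brush: down to the bottom, up to the mouth and down to the bottom once more; then put the brush back in its stand and stand the beaker upright in the top tote. Leave the other things on the bench where they are.

Things in the scene. Friction and masses are not known exactly. Their poses are not given: they have to be found in the camera images.
- lower_tote: deep open grey tote, loose, 0.9 kg. Origin at the centre of its underside, x along its length, z up. Outside 244 mm (x) by 177 mm (y) over the rim, 115 mm high; inside 220 by 150 mm, floor 5 mm thick. Stands at first with its length across the robot's view (its x axis about along world +y).
- lower_rim (a point): centre of the lower tote's mouth, 115 mm above its underside, axes as the tote's. Each end wall, 12 mm thick at the rim, has two open-topped slots 32 mm wide and 60 mm deep: at the +x end centred at y = +-50 mm, at the -x end at y = +-20 mm.
- top_tote: shallow open grey tote, loose, 0.25 kg, at first nested in the lower tote, x axes the same way. Origin at the centre of its underside, x along its length, z up. 206 mm (x) by 132 mm (y), 60 mm high, walls and floor 4 mm. On its ends four lugs 20 mm wide stick out to x = +-120 mm, undersides 8 mm up: at the +x end at y = +-50 mm, at the -x end at y = +-20 mm. On the bench it stands flat.
- top_bar (a point): centre of the top tote's fixed carrying bar, 75 mm above its underside, axes as the tote's. The bar runs along y over the middle, 14 mm wide (x) and 14 mm high, free space below. x axes alike: the lugs drop into the slots and it nests, underside 47 mm above the lower tote's. x axes opposed: the lugs rest on the rim, underside 107 mm above; its bottom dips 8 mm into the mouth, 7 to 9 mm play.
- bottle_0: loose square white plastic bottle with a round white screw cap, 52 x 52 x 94 mm, 0.09 kg; origin at the centre of its underside, z up. The body is 52 mm wide up to 74 mm, the cap is 39 mm across between heights 74 and 94 mm. Two to four of the four bottles are present, right of the totes; behind them stands a tall fixed blue bin, front at world x = 0.63, y = -0.36 to -0.5.
- bottle_1: loose square white plastic bottle with a round white screw cap, 52 x 52 x 94 mm, 0.09 kg; origin at the centre of its underside, z up. The body is 52 mm wide up to 74 mm, the cap is 39 mm across between heights 74 and 94 mm. Two to four of the four bottles are present, right of the totes; behind them stands a tall fixed blue bin, front at world x = 0.63, y = -0.36 to -0.5.
- bottle_2: loose square white plastic bottle with a round white screw cap, 52 x 52 x 94 mm, 0.09 kg; origin at the centre of its underside, z up. The body is 52 mm wide up to 74 mm, the cap is 39 mm across between heights 74 and 94 mm. Two to four of the four bottles are present, right of the totes; behind them stands a tall fixed blue bin, front at world x = 0.63, y = -0.36 to -0.5.
- bottle_3: loose square white plastic bottle with a round white screw cap, 52 x 52 x 94 mm, 0.09 kg; origin at the centre of its underside, z up. The body is 52 mm wide up to 74 mm, the cap is 39 mm across between heights 74 and 94 mm. Two to four of the four bottles are present, right of the totes; behind them stands a tall fixed blue bin, front at world x = 0.63, y = -0.36 to -0.5.
- beaker: clear open beaker, loose, 0.09 kg, 71 mm outside diameter, 92 mm high, inside clear for about 48 mm across, floor 2 mm thick; origin at the centre of its underside, z up. The wall can be pinched at the rim from above (about 7 mm between the fingers, 31 mm from the axis).
- brush: upright beaker brush, loose, 0.06 kg, 200 mm long; origin at the centre of its lower end (the tip of the bristle head), z along it towards the handle end. Stiff white bristle head 28 mm across from 0 to 74 mm, thin steel neck 10 mm across, round white handle 16 mm across from 101 to 199 mm. It stands head down in the brush stand.
- brush_stand: fixed steel stand for the brush: a round foot 84 mm across with an upright tube, 44 mm outside and 36 mm inside diameter, mouth at 64 mm; origin at the centre of its underside. The brush stands on the tube's floor, 10 mm up.
- red_bottle: small bottle with a red cap, 32 mm across, 63 mm high, bystander; origin at the centre of its underside.
- marker: black marker pen, 136 mm long, bystander; origin at the centre of its underside.
- ph_box: flat box of test strips, 82 x 50 x 9 mm, bystander; origin at the centre of its underside.
- slide_box: dark slide box, 144 x 84 x 28 mm, bystander; origin at the centre of its underside.
Not all that is in view belongs to the job. Leave any yellow look-alike of the brush alone.

How it is judged:
By the outcome, as a careful person would: the job done as asked, in the order asked, and still so for the second after the job is handed in, with the robot touching nothing.
Of bottle_0, bottle_1, bottle_2, bottle_3 only 2 to 4 are there at a start; the rules pass over those that are not, and their reading is None.
At some moment in a run one of bottle_0, bottle_1, bottle_2, bottle_3, beaker may be knocked a few centimetres aside while the robot is not near it.
It also fails if it takes over 210 s, if anything falls off the work surface, if the arm or the gripper's body presses on something with over 40 N, if the wrist force passes 120 N, or if a joint passes its speed limit or range.

## Working session

There is one attempt and no reset: what is moved stays moved. The work goes in short steps, Python scripts to look and compute and a tool call to move; the robot and the scene stay as the last step left them, time stands still between calls to the robot, and variables do not carry over. Pictures are saved under pics/ and viewed, at most 14 in all, crops included, and the job is handed in when it is done.

Besides the shell and the picture viewer there is one more tool, called after "Emit:" as name([rows], argument=value, ...), one row to a line, values as JSON. send_rows: Moves the arm, as the interface text tells. Its arguments: {"type":"object","properties":{"increments":{"type":"array","items":{"type":"object","properties":{"dx":{"type":"number"},"dy":{"type":"number"},"dz":{"type":"number"},"roll":{"type":"number"},"claw":{"type":"number"}}}},"grip_force":{"type":"number"}},"required":["increments"]}

```bash
mkdir -p pics; ls; cat > h.py <<'E'
import numpy as np,cv2
from workcell import get_state, read_camera, hand_in
def K(c): return np.array([[c["fx"],0,c["cx"]],[0,c["fy"],c["cy"]],[0,0,1.]]),np.array(c["dist_coeffs"],float)
def ray(c,uv):
    k,d=K(c);M=np.array(c["world_to_cam"]);R,t=M[:3,:3],M[:3,3]
    p=cv2.undistortPoints(np.array(uv,float).reshape(-1,1,2),k,d).reshape(-1,2)
    v=np.c_[p[:,0],-p[:,1],-np.ones(len(p))]
    return -R.T@t, v@R
def onz(c,uv,z):
    o,v=ray(c,uv); return o+v*((z-o[2])/v[:,2])[:,None]
def proj(c,P):
    k,d=K(c);M=np.array(c["world_to_cam"]);q=np.atleast_2d(P)@M[:3,:3].T+M[:3,3]
    return cv2.projectPoints(q*[1,-1,-1],np.zeros(3),np.zeros(3),k,d)[0].reshape(-1,2)
def tri(c1,a,c2,b):
    o1,v1=ray(c1,a);o2,v2=ray(c2,b);v1=v1[0];v2=v2[0]
    s=np.linalg.lstsq(np.c_[v1,-v2],o2-o1,rcond=None)[0]
    return (o1+s[0]*v1+o2+s[1]*v2)/2
def snap(tag,names=("top","side")):
    r={}
    for n in names:
        r[n]=read_camera(n); cv2.imwrite(f"pics/{tag}_{n}.png",r[n]["image"])
    np.save(f"pics/{tag}.npy",r,allow_pickle=True); return r
def load(tag): return np.load(f"pics/{tag}.npy",allow_pickle=True).item()
E
python3 - <<'E'
from h import *
r=snap("a")
for n in r:
    c=r[n];M=np.array(c["world_to_cam"]);print(n,-M[:3,:3].T@M[:3,3],c["fx"],c["dist_coeffs"])
    cv2.imwrite(f"pics/a_{n}_b.png",cv2.resize(c["image"],(800,600)))
print(get_state())
E
```

```text
pics
top [ 0.32680767 -0.12651479  1.79505996] 515.8049119535202 [-0.18932002  0.          0.          0.          0.        ]
side [0.35721287 1.06132074 1.05007909] 533.0522678564913 [-0.05216557  0.          0.          0.          0.        ]
{'clock': 0.1, 'joint_pos': array([1.05242660e+00, 3.13928518e-01, 4.50496945e-02, 1.30358579e+00,
       2.96682482e-05, 1.43119386e+00]), 'qvel': array([ 0.0027897 , -0.00051487,  0.00178074,  0.00110744, -0.00045217,
        0.00056703]), 'tau': array([ 2.90753662e-03, -4.81723595e+01,  2.99244708e+01,  1.26588723e-02,
       -1.37147144e-04,  6.94643703e-06]), 'tcp_pos': array([0.21238826, 0.53383281, 0.23047866]), 'orientation': array([-2.83536414e-04,  1.88253527e-01,  9.82120112e-01, -7.84615177e-04]), 'wrist_force': array([-0.46676988,  0.15733567, -0.05626182]), 'ft_torque': array([ 0.02810536, -0.01088552,  0.02913431]), 'grip_force': 0.0, 'finger_gap': 0.08565021330818945}
```

View pics/a_top_b.png

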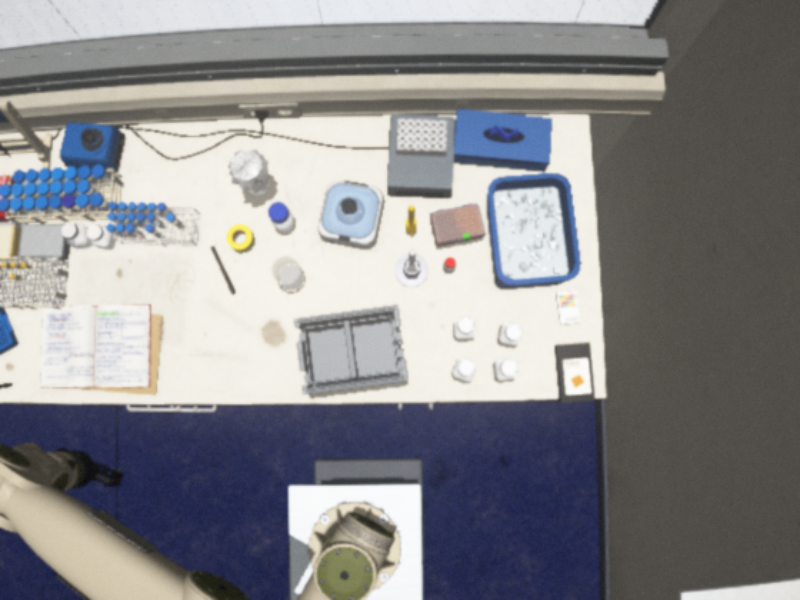

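View pics/a_side_b.png

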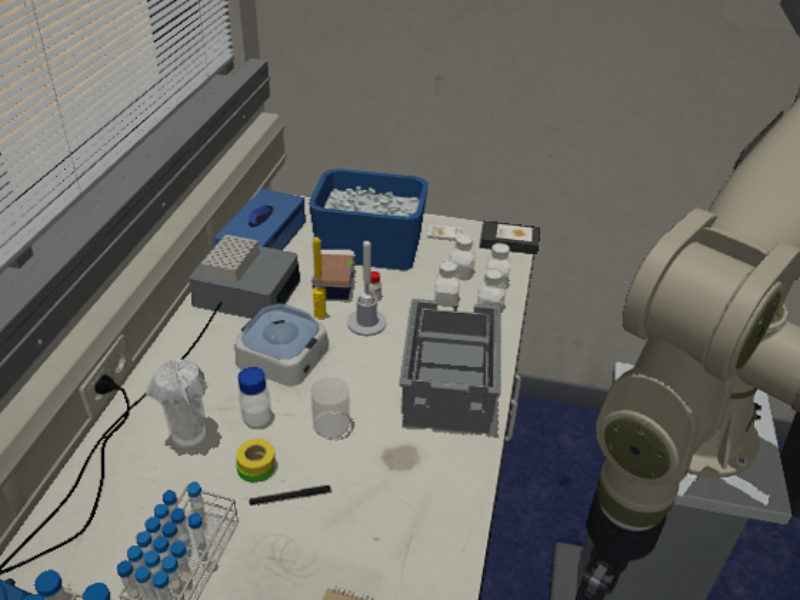

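The top view (800x600) shows totes at (353,350), four bottles at (464,328), (510,335), (464,370), (506,370), beaker (288,275), brush stand (411,268) and yellow look-alike (411,220). The side view confirms this. Next I'll take a magnified crop for measuring.

```bash
python3 - <<'E'
from h import *
r=load("a")
c=r["top"]
def crop(im,x0,y0,w,h,s,out):
    o=cv2.resize(im[y0:y0+h,x0:x0+w],None,fx=s,fy=s,interpolation=cv2.INTER_CUBIC)
    for i in range(0,w,10): cv2.putText(o,str(x0+i),(int(i*s),8),0,.3,(0,0,255),1); cv2.line(o,(int(i*s),10),(int(i*s),14),(0,0,255),1)
    for i in range(10,h,10): cv2.putText(o,str(y0+i),(0,int(i*s)+3),0,.3,(0,0,255),1)
    cv2.imwrite(out,o)
crop(c["image"],180,160,200,130,4,"pics/a_c1.png")
crop(r["side"]["image"],200,150,200,160,3.75,"pics/a_c2.png")
E
```

```text
(no output)
```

View pics/a_c1.png

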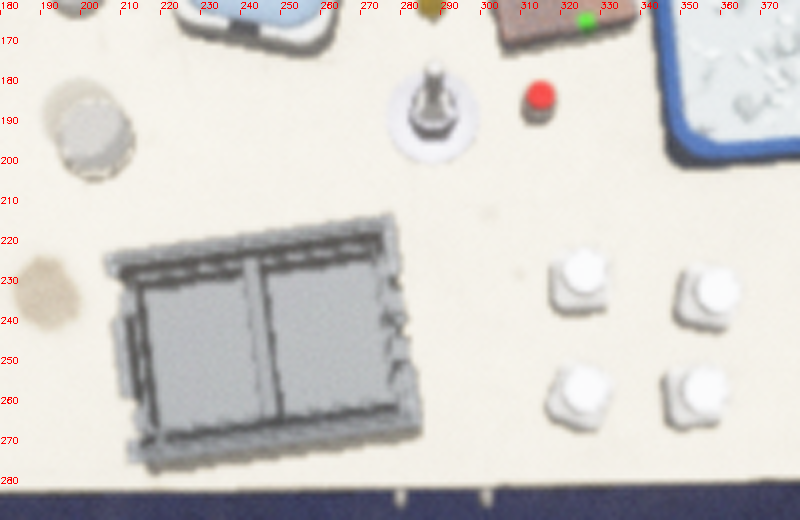

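View pics/a_c2.png

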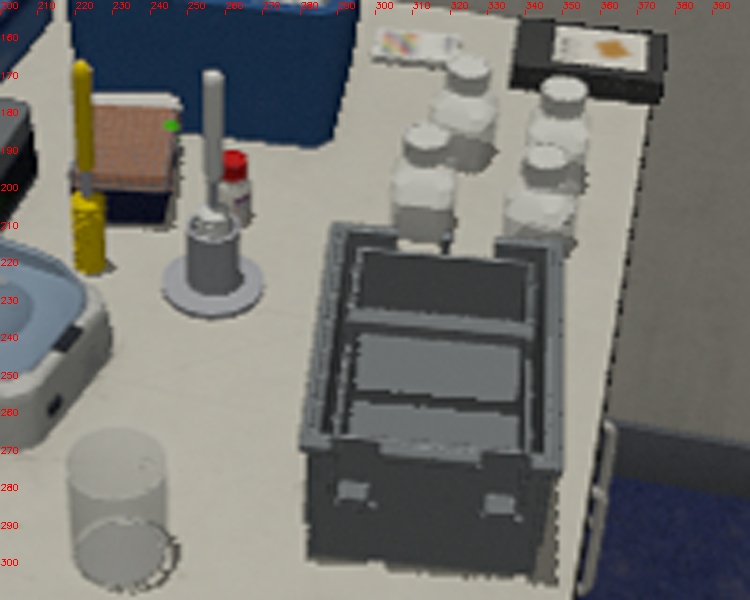

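```bash
cat >> h.py <<'E'
def caps(r):
    c=r["top"];im=c["image"];g=im.min(2)
    out=[]
    m=(g>247).astype(np.uint8); return m
E
python3 - <<'E'
from h import *
np.set_printoptions(precision=4,suppress=True)
r=load("a");c=r["top"];s=r["side"]
C=lambda x,y:(180+x/4-.4,160+y/4-.4)   # resized-crop pixel -> image pixel
S=lambda x,y:(200+x/3.75-.4,150+y/3.75-.4)
print("rim corners TL,TR,BR,BL",onz(c,[C(106,256),C(392,215),C(421,434),C(128,456)],.115))
print("rim side",onz(s,[S(333,225),S(565,240),S(560,470),S(302,447)],.115))
print("bar ends top view",onz(c,[C(250,258),C(274,418)],.122+.007))
print("caps",onz(c,[C(584,272),C(716,293),C(583,390),C(704,390)],.094))
print("caps side",onz(s,[S(428,133),S(468,65),S(547,156),S(564,85)],.094))
print("stand foot top",onz(c,[C(433,116)],.004),"side",onz(s,[S(213,284)],.004))
print("stand tube side",onz(s,[S(213,226)],.064))
print("brush tip",tri(c,C(433,68),s,S(212,73)))
print("beaker bottom side",onz(s,[S(121,552)],.0),"rim",onz(s,[S(116,462)],.092), "top base",onz(c,[C(95,138)],0.),"top", onz(c,[C(80,112)],.092))
print("marker etc",onz(c,[(222/800*560,270*.7),(235*.7,292*.7),(162*.7,315*.7),(150*.7,390*.7),(298*.7,400*.7)],0))
print("red",onz(c,[C(540,95)],.063))
g=c["image"]
print(g[228,326],g[228+8,320],g[240,300],g[245,230])
E
```

```text
rim corners TL,TR,BR,BL [[ 0.5412  0.1243  0.115 ]
 [ 0.5718 -0.1119  0.115 ]
 [ 0.3917 -0.133   0.115 ]
 [ 0.3767  0.1058  0.115 ]]
rim side [[ 0.5709 -0.1105  0.115 ]
 [ 0.3977 -0.1373  0.115 ]
 [ 0.3716  0.1067  0.115 ]
 [ 0.5411  0.128   0.115 ]]
bar ends top view [[ 0.5361  0.0041  0.129 ]
 [ 0.4057 -0.0146  0.129 ]]
caps [[ 0.5246 -0.2706  0.094 ]
 [ 0.5052 -0.3803  0.094 ]
 [ 0.4266 -0.2673  0.094 ]
 [ 0.4247 -0.3677  0.094 ]]
caps side [[ 0.5255 -0.2769  0.094 ]
 [ 0.5093 -0.3857  0.094 ]
 [ 0.426  -0.2702  0.094 ]
 [ 0.4248 -0.3767  0.094 ]]
stand foot top [[ 0.6758 -0.1484  0.004 ]] side [[ 0.6748 -0.1486  0.004 ]]
stand tube side [[ 0.6749 -0.1488  0.064 ]]
brush tip [ 0.6744 -0.1464  0.2117]
beaker bottom side [[0.6639 0.1474 0.    ]] rim [[0.6637 0.1504 0.092 ]] top base [[0.6617 0.1521 0.    ]] top [[0.6671 0.1509 0.092 ]]
marker etc [[0.6835 0.3265 0.    ]
 [0.6269 0.2919 0.    ]
 [0.5715 0.4791 0.    ]
 [0.3836 0.5058 0.    ]
 [0.3579 0.1323 0.    ]]
red [[ 0.6813 -0.2396  0.063 ]]
[252 252 251] [196 199 202] [233 241 244] [192 187 185]
```

Emit:
send_rows([
  {"dx":1.03,"dy":-2.15,"roll":0.36,"claw":0.2},
  {"dx":2.06,"dy":-4.3,"roll":0.72,"claw":0.2},
  {"dx":3.1,"dy":-6.45,"roll":1.08,"claw":0.2},
  {"dx":4.13,"dy":-8.6,"roll":1.44,"claw":0.2},
  {"dx":5.17,"dy":-10.78,"roll":1.8,"claw":0.2},
])

```text
schema error: expected keys dx, dy, dz, roll, claw
```

Emit:
send_rows([
  {"dx":1.03,"dy":-2.15,"roll":0.36,"claw":0.2},
  {"dx":2.06,"dy":-4.3,"roll":0.72,"claw":0.2},
  {"dx":3.1,"dy":-6.45,"roll":1.08,"claw":0.2},
  {"dx":4.13,"dy":-8.6,"roll":1.44,"claw":0.2},
  {"dx":5.17,"dy":-10.78,"roll":1.8,"claw":0.2},
])

```text
schema error: expected keys dx, dy, dz, roll, claw
```

All keys are required.

Emit:
send_rows([
  {"dx":1.03,"dy":-2.15,"dz":0,"roll":0.36,"claw":0.2},
  {"dx":2.06,"dy":-4.3,"dz":0,"roll":0.72,"claw":0.2},
  {"dx":3.1,"dy":-6.45,"dz":0,"roll":1.08,"claw":0.2},
  {"dx":4.13,"dy":-8.6,"dz":0,"roll":1.44,"claw":0.2},
  {"dx":5.17,"dy":-10.78,"dz":0,"roll":1.8,"claw":0.2},
], grip_force=60)

```text
clock: 0.72
tcp_pos: [0.3422, 0.263, 0.2311]
orientation: [0.0, 0.063, 0.998, -0.0]
wrist_force: [0.8, 1.3, 0.5]
finger_gap: 0.0511
grip_force: 0.0
```

Emit:
send_rows([
  {"dx":1.03,"dy":-2.15,"dz":0,"roll":0.36,"claw":0.2},
  {"dx":2.06,"dy":-4.3,"dz":0,"roll":0.72,"claw":0.2},
  {"dx":3.1,"dy":-6.45,"dz":0,"roll":1.08,"claw":0.2},
  {"dx":4.13,"dy":-8.6,"dz":0,"roll":1.44,"claw":0.2},
  {"dx":5.17,"dy":-10.78,"dz":0,"roll":1.8,"claw":0.2},
])

```text
clock: 1.35
tcp_pos: [0.4715, -0.0066, 0.2312]
orientation: [-0.0, -0.063, 0.998, 0.0]
wrist_force: [1.1, 0.0, 0.2]
finger_gap: 0.0511
grip_force: 0.0
```

Emit:
send_rows([
  {"dx":0,"dy":0.05,"dz":-1.5,"roll":0,"claw":0.2},
  {"dx":0,"dy":0.05,"dz":-3,"roll":0,"claw":0.2},
  {"dx":0,"dy":0.05,"dz":-4.3,"roll":0,"claw":0.2},
  {"dx":0,"dy":0.05,"dz":-5.1,"roll":0,"claw":0.2},
  {"dx":0,"dy":0.05,"dz":-5.1,"roll":0,"claw":-0.9},
])

```text
clock: 1.98
tcp_pos: [0.4693, -0.0032, 0.1021]
orientation: [-0.002, -0.062, 0.998, 0.001]
wrist_force: [-0.3, 0.0, 1.2]
finger_gap: 0.0345
grip_force: 0.0
```

Emit:
send_rows([
  {"dx":0,"dy":0,"dz":0,"roll":0,"claw":-0.9},
  {"dx":0,"dy":0,"dz":0,"roll":0,"claw":-0.9},
  {"dx":0,"dy":0,"dz":0,"roll":0,"claw":-0.9},
  {"dx":0,"dy":0,"dz":0.2,"roll":0,"claw":-0.9},
  {"dx":0,"dy":0,"dz":0.6,"roll":0,"claw":-0.9},
])

```text
clock: 2.6
tcp_pos: [0.4706, -0.0034, 0.119]
orientation: [-0.001, -0.062, 0.998, 0.0]
wrist_force: [0.3, 0.1, -2.6]
finger_gap: 0.0128
grip_force: 59.4
```

Emit:
send_rows([
  {"dx":0,"dy":0,"dz":0.8,"roll":0,"claw":-0.9},
  {"dx":0,"dy":0,"dz":1.8,"roll":0,"claw":-0.9},
  {"dx":0,"dy":0,"dz":2.8,"roll":0,"claw":-0.9},
  {"dx":0,"dy":0,"dz":3.8,"roll":0,"claw":-0.9},
  {"dx":0,"dy":0,"dz":4.5,"roll":0,"claw":-0.9},
])

```text
clock: 3.22
tcp_pos: [0.4715, -0.0035, 0.2332]
orientation: [0.001, -0.062, 0.998, -0.0]
wrist_force: [0.6, -0.2, -2.6]
finger_gap: 0.013
grip_force: 59.5
```

Emit:
send_rows([
  {"dx":0,"dy":0.8,"dz":0,"roll":0.6,"claw":-0.9},
  {"dx":0,"dy":1.8,"dz":0,"roll":1.7,"claw":-0.9},
  {"dx":0,"dy":2.8,"dz":0,"roll":2.8,"claw":-0.9},
  {"dx":0,"dy":3.8,"dz":0,"roll":3.9,"claw":-0.9},
  {"dx":0,"dy":4.8,"dz":0,"roll":5,"claw":-0.9},
])

```text
clock: 3.85
tcp_pos: [0.471, 0.1173, 0.2319]
orientation: [0.0, -0.402, 0.916, -0.0]
wrist_force: [0.6, -0.3, -1.9]
finger_gap: 0.013
grip_force: 59.4
```

Emit:
send_rows([
  {"dx":0,"dy":1,"dz":0,"roll":1.2,"claw":-0.9},
  {"dx":0,"dy":2,"dz":0,"roll":2.4,"claw":-0.9},
  {"dx":0,"dy":3,"dz":0,"roll":3.6,"claw":-0.9},
  {"dx":0,"dy":4,"dz":0,"roll":4.8,"claw":-0.9},
  {"dx":0,"dy":5,"dz":0,"roll":6,"claw":-0.9},
])

```text
clock: 4.47
tcp_pos: [0.471, 0.2423, 0.2319]
orientation: [-0.0, 0.74, -0.673, 0.0]
wrist_force: [-0.1, 0.7, -2.1]
finger_gap: 0.0124
grip_force: 59.4
```

Emit:
send_rows([
  {"dx":0,"dy":0.8,"dz":0,"roll":1.2,"claw":-0.9},
  {"dx":0,"dy":1.6,"dz":0,"roll":2.4,"claw":-0.9},
  {"dx":0,"dy":2.3,"dz":0,"roll":3.6,"claw":-0.9},
  {"dx":0,"dy":2.8,"dz":0,"roll":4.8,"claw":-0.9},
  {"dx":0,"dy":3.1,"dz":0,"roll":6,"claw":-0.9},
])

```text
clock: 5.1
tcp_pos: [0.471, 0.3196, 0.2317]
orientation: [0.0, 0.95, -0.314, -0.0]
wrist_force: [0.1, 0.2, -2.8]
finger_gap: 0.0129
grip_force: 59.4
```

Emit:
send_rows([
  {"dx":0,"dy":0,"dz":-0.8,"roll":1.2,"claw":-0.9},
  {"dx":0,"dy":0,"dz":-1.8,"roll":2.4,"claw":-0.9},
  {"dx":0,"dy":0,"dz":-2.8,"roll":3.6,"claw":-0.9},
  {"dx":0,"dy":0,"dz":-3.7,"roll":4.8,"claw":-0.9},
  {"dx":0,"dy":0,"dz":-4.4,"roll":5.5,"claw":-0.9},
])

```text
clock: 5.72
tcp_pos: [0.4708, 0.3188, 0.1207]
orientation: [0.0, 0.998, 0.064, -0.0]
wrist_force: [-0.7, 0.1, -1.8]
finger_gap: 0.0128
grip_force: 59.4
```

Emit:
send_rows([
  {"dx":0,"dy":0,"dz":-0.9,"roll":0,"claw":-0.9},
  {"dx":0,"dy":0,"dz":-1.7,"roll":0,"claw":-0.9},
  {"dx":0,"dy":0,"dz":-2.2,"roll":0,"claw":-0.9},
  {"dx":0,"dy":0,"dz":-2.5,"roll":0,"claw":-0.9},
  {"dx":0,"dy":0,"dz":-2.62,"roll":0,"claw":-0.9},
])

```text
clock: 6.35
tcp_pos: [0.4713, 0.319, 0.0576]
orientation: [0.0, 0.998, 0.062, 0.0]
wrist_force: [-8.6, -4.3, 24.3]
finger_gap: 0.0126
grip_force: 63.0
```

Emit:
send_rows([
  {"dx":0,"dy":0,"dz":0,"roll":0,"claw":-0.9},
  {"dx":0,"dy":0,"dz":0,"roll":0,"claw":0.2},
  {"dx":0,"dy":0,"dz":0,"roll":0,"claw":0.2},
  {"dx":0,"dy":0,"dz":0,"roll":0,"claw":0.2},
  {"dx":0,"dy":0,"dz":0.5,"roll":0,"claw":0.2},
])

```text
clock: 6.98
tcp_pos: [0.4704, 0.3186, 0.0678]
orientation: [0.001, 0.998, 0.062, -0.001]
wrist_force: [0.7, 0.1, 0.5]
finger_gap: 0.0513
grip_force: 0.0
```

Emit:
send_rows([
  {"dx":0,"dy":0,"dz":1.4,"roll":0,"claw":0.2},
  {"dx":0,"dy":0,"dz":3,"roll":0,"claw":0.2},
  {"dx":0,"dy":0,"dz":4.8,"roll":0,"claw":0.2},
  {"dx":0,"dy":0,"dz":6.6,"roll":-0.8,"claw":0.2},
  {"dx":0,"dy":0,"dz":7.5,"roll":-2,"claw":0.2},
])

```text
clock: 7.6
tcp_pos: [0.472, 0.3195, 0.2598]
orientation: [-0.001, 0.997, -0.08, 0.002]
wrist_force: [1.0, 0.2, 0.2]
finger_gap: 0.051
grip_force: 0.0
```

```bash
cat >> h.py <<'E'
def capfind(r,n="top",th=245,box=(290,210,380,285)):
    c=r[n];x0,y0,x1,y1=box
    g=cv2.resize(c["image"][y0:y1,x0:x1].min(2),None,fx=4,fy=4,interpolation=cv2.INTER_CUBIC)
    m=cv2.morphologyEx((g>th).astype(np.uint8),cv2.MORPH_OPEN,np.ones((9,9)))
    o=[]
    for k in cv2.findContours(m,cv2.RETR_EXTERNAL,cv2.CHAIN_APPROX_NONE)[0]:
        if cv2.contourArea(k)<300: continue
        (u,v),rad=cv2.minEnclosingCircle(k); a=k.reshape(-1,2).mean(0)
        uv=(x0+(a[0]-1.5)/4,y0+(a[1]-1.5)/4)
        o.append((np.round(uv,1),round(rad/4,2),cv2.contourArea(k)/16,onz(c,[uv],.094)[0][:2]))
    return o
E
python3 - <<'E'
from h import *
np.set_printoptions(precision=4,suppress=True)
r=snap("b");c=r["top"]
for q in capfind(r): print(*q)
p=proj(c,[[.525,-.27,.094],[.525,-.2895,.094]]);print("cap radius px",np.linalg.norm(p[0]-p[1]))
o=cv2.resize(c["image"][205:285,180:380],None,fx=4,fy=4,interpolation=cv2.INTER_CUBIC)
s=cv2.resize(r["side"]["image"][150:310,280:380],None,fx=2,fy=2,interpolation=cv2.INTER_CUBIC)
cv2.imwrite("pics/b_c.png",np.vstack([o,np.zeros((260,800,3),np.uint8)]))
o2=cv2.imread("pics/b_c.png");s=cv2.resize(r["side"]["image"][180:310,100:400],None,fx=2,fy=2);o2[320:580,0:600]=s
cv2.imwrite("pics/b_c.png",o2)
E
```

```text
[356.3 256.9] 5.12 66.03125 [ 0.4253 -0.37  ]
[326.2 256.3] 5.12 64.90625 [ 0.4292 -0.2703]
[359.4 231.6] 4.98 64.46875 [ 0.5093 -0.3831]
[325.9 226.7] 4.79 60.21875 [ 0.5275 -0.2718]
cap radius px 5.849359951616413
```

View pics/b_c.png

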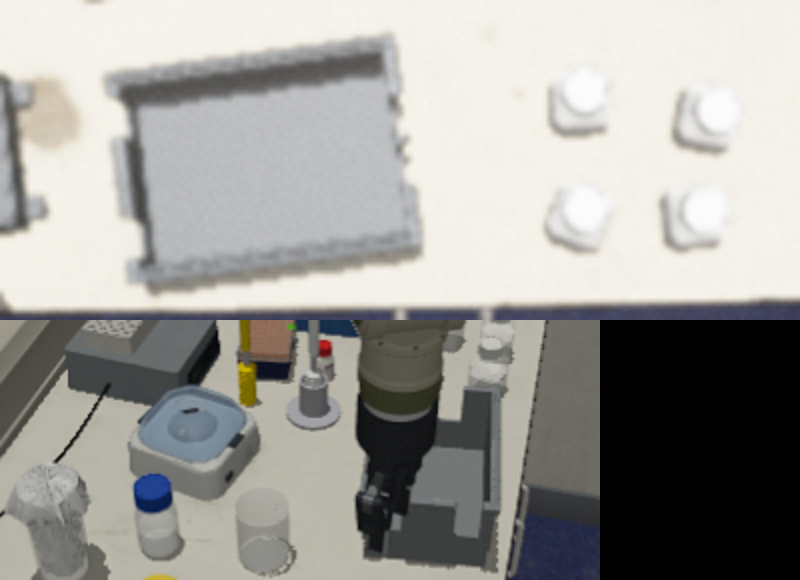

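Emit:
send_rows([
  {"dx":-0.1,"dy":-1.18,"dz":0,"roll":-1.02,"claw":0.4},
  {"dx":-0.2,"dy":-2.36,"dz":0,"roll":-2.05,"claw":0.4},
  {"dx":-0.3,"dy":-3.54,"dz":0,"roll":-3.07,"claw":0.4},
  {"dx":-0.4,"dy":-4.72,"dz":0,"roll":-4.1,"claw":0.4},
  {"dx":-0.44,"dy":-5.9,"dz":0,"roll":-5.12,"claw":0.4},
])

```text
clock: 8.32
tcp_pos: [0.4593, 0.1705, 0.2547]
orientation: [0.001, 0.907, -0.422, -0.001]
wrist_force: [0.3, -0.3, -0.5]
finger_gap: 0.0596
grip_force: 0.0
```

Emit:
send_rows([
  {"dx":-0.1,"dy":-1.18,"dz":0,"roll":-1.02,"claw":0.4},
  {"dx":-0.2,"dy":-2.36,"dz":0,"roll":-2.05,"claw":0.4},
  {"dx":-0.3,"dy":-3.54,"dz":0,"roll":-3.07,"claw":0.4},
  {"dx":-0.4,"dy":-4.72,"dz":0,"roll":-4.1,"claw":0.4},
  {"dx":-0.44,"dy":-5.9,"dz":0,"roll":-5.12,"claw":0.4},
])

```text
clock: 8.95
tcp_pos: [0.4483, 0.0232, 0.2548]
orientation: [-0.001, -0.702, 0.713, 0.001]
wrist_force: [0.3, -0.2, -0.2]
finger_gap: 0.0599
grip_force: 0.0
```

Emit:
send_rows([
  {"dx":-0.1,"dy":-1.18,"dz":0,"roll":-1.02,"claw":0.4},
  {"dx":-0.2,"dy":-2.36,"dz":0,"roll":-2.05,"claw":0.4},
  {"dx":-0.3,"dy":-3.54,"dz":0,"roll":-3.07,"claw":0.4},
  {"dx":-0.4,"dy":-4.72,"dz":0,"roll":-4.1,"claw":0.4},
  {"dx":-0.44,"dy":-5.9,"dz":0,"roll":-5.12,"claw":0.4},
])

```text
clock: 9.57
tcp_pos: [0.4373, -0.1241, 0.2548]
orientation: [-0.001, -0.408, 0.913, 0.001]
wrist_force: [-0.3, -0.4, -0.1]
finger_gap: 0.0594
grip_force: 0.0
```

Emit:
send_rows([
  {"dx":-0.1,"dy":-1.18,"dz":0,"roll":-1.02,"claw":0.4},
  {"dx":-0.2,"dy":-2.36,"dz":0,"roll":-2.05,"claw":0.4},
  {"dx":-0.3,"dy":-3.54,"dz":0,"roll":-3.07,"claw":0.4},
  {"dx":-0.4,"dy":-4.72,"dz":0,"roll":-4.1,"claw":0.4},
  {"dx":-0.44,"dy":-5.9,"dz":-1,"roll":-5.12,"claw":0.4},
])

```text
clock: 10.2
tcp_pos: [0.4275, -0.2725, 0.2311]
orientation: [0.001, -0.063, 0.998, -0.001]
wrist_force: [-0.3, -0.0, 0.0]
finger_gap: 0.0597
grip_force: 0.0
```

Emit:
send_rows([
  {"dx":0,"dy":0.08,"dz":-1.6,"roll":0,"claw":0.4},
  {"dx":0,"dy":0.08,"dz":-3.2,"roll":0,"claw":0.4},
  {"dx":0,"dy":0.08,"dz":-4.8,"roll":0,"claw":0.4},
  {"dx":0,"dy":0.08,"dz":-5.7,"roll":0,"claw":0.4},
  {"dx":0,"dy":0.08,"dz":-6.1,"roll":0,"claw":0.4},
], grip_force=40)

```text
clock: 10.82
tcp_pos: [0.4257, -0.2677, 0.0761]
orientation: [-0.001, -0.065, 0.998, 0.002]
wrist_force: [-0.4, 0.2, 0.7]
finger_gap: 0.0597
grip_force: 0.0
```

Emit:
send_rows([
  {"dx":0,"dy":0,"dz":0,"roll":0,"claw":-0.4},
  {"dx":0,"dy":0,"dz":0,"roll":0,"claw":-0.4},
  {"dx":0,"dy":0,"dz":0,"roll":0,"claw":-0.4},
  {"dx":0,"dy":0,"dz":0,"roll":0,"claw":-0.4},
  {"dx":0,"dy":0,"dz":0.4,"roll":0,"claw":-0.4},
])

```text
clock: 11.45
tcp_pos: [0.4267, -0.2686, 0.0883]
orientation: [-0.0, -0.063, 0.998, 0.001]
wrist_force: [-0.3, -1.0, 0.1]
finger_gap: 0.0374
grip_force: 39.8
```

Emit:
send_rows([
  {"dx":0,"dy":0,"dz":1.2,"roll":0,"claw":-0.4},
  {"dx":0,"dy":0,"dz":2.6,"roll":0,"claw":-0.4},
  {"dx":0,"dy":0,"dz":4.2,"roll":0,"claw":-0.4},
  {"dx":0,"dy":0,"dz":5.4,"roll":0,"claw":-0.4},
  {"dx":0,"dy":0.6,"dz":5.9,"roll":0,"claw":-0.4},
])

```text
clock: 12.08
tcp_pos: [0.428, -0.2547, 0.2382]
orientation: [0.001, -0.063, 0.998, -0.001]
wrist_force: [0.6, 0.4, -0.7]
finger_gap: 0.0373
grip_force: 39.9
```

Emit:
send_rows([
  {"dx":0,"dy":1.7,"dz":0,"roll":0,"claw":-0.4},
  {"dx":0,"dy":3.7,"dz":0,"roll":0,"claw":-0.4},
  {"dx":0,"dy":5.7,"dz":0,"roll":0,"claw":-0.4},
  {"dx":0,"dy":7.7,"dz":0,"roll":0,"claw":-0.4},
  {"dx":0,"dy":9.5,"dz":0,"roll":0,"claw":-0.4},
])

```text
clock: 12.7
tcp_pos: [0.4259, -0.014, 0.2353]
orientation: [-0.001, -0.064, 0.998, 0.0]
wrist_force: [1.4, -0.2, -1.5]
finger_gap: 0.0373
grip_force: 40.0
```

Emit:
send_rows([
  {"dx":0,"dy":1.3,"dz":0,"roll":0,"claw":-0.4},
  {"dx":0,"dy":2.1,"dz":0,"roll":0,"claw":-0.4},
  {"dx":0,"dy":2.5,"dz":0,"roll":0,"claw":-0.4},
  {"dx":0,"dy":2.53,"dz":0,"roll":0,"claw":-0.4},
  {"dx":0,"dy":2.53,"dz":-1,"roll":0,"claw":-0.4},
])

```text
clock: 13.32
tcp_pos: [0.4286, 0.0463, 0.2119]
orientation: [0.002, -0.063, 0.998, -0.0]
wrist_force: [0.1, -0.5, -0.5]
finger_gap: 0.0371
grip_force: 40.0
```

Emit:
send_rows([
  {"dx":0,"dy":0.03,"dz":-1.5,"roll":0,"claw":-0.4},
  {"dx":0,"dy":0.03,"dz":-3,"roll":0,"claw":-0.4},
  {"dx":0,"dy":0.03,"dz":-4.3,"roll":0,"claw":-0.4},
  {"dx":0,"dy":0.03,"dz":-4.9,"roll":0,"claw":-0.4},
  {"dx":0,"dy":0.03,"dz":-5.1,"roll":0,"claw":-0.4},
])

```text
clock: 13.95
tcp_pos: [0.4264, 0.0468, 0.0834]
orientation: [-0.001, -0.063, 0.998, 0.0]
wrist_force: [-10.3, -0.0, 36.8]
finger_gap: 0.037
grip_force: 44.3
```

Emit:
send_rows([
  {"dx":0,"dy":0,"dz":0,"roll":0,"claw":-0.4},
  {"dx":0,"dy":0,"dz":0,"roll":0,"claw":0.3},
  {"dx":0,"dy":0,"dz":0,"roll":0,"claw":0.3},
  {"dx":0,"dy":0,"dz":0,"roll":0,"claw":0.3},
  {"dx":0,"dy":0,"dz":0.5,"roll":0,"claw":0.3},
])

```text
clock: 14.58
tcp_pos: [0.4263, 0.0476, 0.0956]
orientation: [-0.001, -0.063, 0.998, 0.0]
wrist_force: [0.5, -0.2, 0.4]
finger_gap: 0.0556
grip_force: 0.0
```

Emit:
send_rows([
  {"dx":0,"dy":0,"dz":1.2,"roll":0,"claw":0.4},
  {"dx":0,"dy":0,"dz":2.7,"roll":0,"claw":0.4},
  {"dx":0,"dy":-0.5,"dz":4.2,"roll":0,"claw":0.4},
  {"dx":0,"dy":-2,"dz":5.2,"roll":0,"claw":0.4},
  {"dx":0,"dy":-4,"dz":5.3,"roll":0,"claw":0.4},
])

```text
clock: 15.2
tcp_pos: [0.4286, -0.0532, 0.2316]
orientation: [0.003, -0.065, 0.998, -0.001]
wrist_force: [1.5, 0.5, 0.1]
finger_gap: 0.0595
grip_force: 0.0
```

```bash
python3 - <<'E'
from h import *
np.set_printoptions(precision=4,suppress=True)
r=snap("c",("top",));
for q in capfind(r): print(*q)
print(get_state()["tcp_pos"])
E
```

```text
[356.3 256.9] 5.08 66.375 [ 0.4255 -0.3701]
[359.4 231.7] 4.9 64.34375 [ 0.5089 -0.3832]
[325.9 226.8] 4.73 60.4375 [ 0.5271 -0.2717]
[ 0.4287 -0.0586  0.2309]
```

Emit:
send_rows([
  {"dx":0.8,"dy":-1.7,"dz":0,"roll":0,"claw":0.4},
  {"dx":1.6,"dy":-3.4,"dz":0,"roll":0,"claw":0.4},
  {"dx":2.4,"dy":-5.1,"dz":0,"roll":0,"claw":0.4},
  {"dx":3.2,"dy":-6.8,"dz":0,"roll":0,"claw":0.4},
  {"dx":3.95,"dy":-8.5,"dz":0,"roll":0,"claw":0.4},
])

```text
clock: 15.88
tcp_pos: [0.5265, -0.2662, 0.229]
orientation: [0.0, -0.063, 0.998, -0.0]
wrist_force: [1.4, -0.8, 0.1]
finger_gap: 0.0598
grip_force: 0.0
```

Emit:
send_rows([
  {"dx":0,"dy":0,"dz":0,"roll":0,"claw":0.4},
  {"dx":0,"dy":0,"dz":-1.6,"roll":0,"claw":0.4},
  {"dx":0,"dy":0,"dz":-3.2,"roll":0,"claw":0.4},
  {"dx":0,"dy":0,"dz":-4,"roll":0,"claw":0.4},
  {"dx":0,"dy":0,"dz":-4.2,"roll":0,"claw":0.4},
])

```text
clock: 16.5
tcp_pos: [0.5247, -0.2632, 0.1224]
orientation: [-0.001, -0.064, 0.998, 0.001]
wrist_force: [0.0, 0.1, -0.4]
finger_gap: 0.0596
grip_force: 0.0
```

Emit:
send_rows([
  {"dx":0.08,"dy":-0.3,"dz":-0.8,"roll":0,"claw":0.4},
  {"dx":0.08,"dy":-0.3,"dz":-1.4,"roll":0,"claw":0.4},
  {"dx":0.08,"dy":-0.3,"dz":-1.75,"roll":0,"claw":0.4},
  {"dx":0.08,"dy":-0.3,"dz":-1.75,"roll":0,"claw":-0.4},
  {"dx":0.08,"dy":-0.3,"dz":-1.75,"roll":0,"claw":-0.4},
])

```text
clock: 17.12
tcp_pos: [0.5282, -0.2725, 0.0802]
orientation: [0.0, -0.063, 0.998, -0.0]
wrist_force: [-0.3, 0.2, -0.3]
finger_gap: 0.0374
grip_force: 40.1
```

Emit:
send_rows([
  {"dx":0,"dy":0,"dz":0,"roll":0,"claw":-0.4},
  {"dx":0,"dy":0,"dz":0,"roll":0,"claw":-0.4},
  {"dx":0,"dy":0,"dz":0.5,"roll":0,"claw":-0.4},
  {"dx":0,"dy":0,"dz":2,"roll":0,"claw":-0.4},
  {"dx":0,"dy":0,"dz":4,"roll":0,"claw":-0.4},
])

```text
clock: 17.75
tcp_pos: [0.5272, -0.272, 0.1803]
orientation: [-0.001, -0.063, 0.998, 0.001]
wrist_force: [0.5, -0.7, -0.7]
finger_gap: 0.0374
grip_force: 40.3
```

Emit:
send_rows([
  {"dx":0,"dy":0,"dz":1.2,"roll":0,"claw":-0.4},
  {"dx":-0.1,"dy":1.2,"dz":2.3,"roll":0,"claw":-0.4},
  {"dx":-0.4,"dy":3.2,"dz":2.3,"roll":0,"claw":-0.4},
  {"dx":-0.7,"dy":5.2,"dz":2.3,"roll":0,"claw":-0.4},
  {"dx":-1.08,"dy":7.2,"dz":2.3,"roll":0,"claw":-0.4},
])

```text
clock: 18.38
tcp_pos: [0.5008, -0.0912, 0.2382]
orientation: [0.001, -0.063, 0.998, -0.0]
wrist_force: [0.9, 0.1, -1.2]
finger_gap: 0.0372
grip_force: 40.4
```

Emit:
send_rows([
  {"dx":0,"dy":2,"dz":0,"roll":0,"claw":-0.4},
  {"dx":0,"dy":3.9,"dz":0,"roll":0,"claw":-0.4},
  {"dx":0,"dy":5.4,"dz":0,"roll":0,"claw":-0.4},
  {"dx":0,"dy":5.92,"dz":0,"roll":0,"claw":-0.4},
  {"dx":0,"dy":5.92,"dz":-1,"roll":0,"claw":-0.4},
])

```text
clock: 19.0
tcp_pos: [0.5026, 0.0562, 0.2143]
orientation: [0.003, -0.064, 0.998, -0.0]
wrist_force: [0.4, 0.4, -2.4]
finger_gap: 0.0374
grip_force: 40.4
```

Emit:
send_rows([
  {"dx":-0.05,"dy":0,"dz":-1.5,"roll":0,"claw":-0.4},
  {"dx":-0.05,"dy":0,"dz":-3,"roll":0,"claw":-0.4},
  {"dx":-0.05,"dy":0,"dz":-4.3,"roll":0,"claw":-0.4},
  {"dx":-0.05,"dy":0,"dz":-4.9,"roll":0,"claw":-0.4},
  {"dx":-0.05,"dy":0,"dz":-5.07,"roll":0,"claw":-0.4},
])

```text
clock: 19.62
tcp_pos: [0.4996, 0.0551, 0.0851]
orientation: [-0.0, -0.063, 0.998, 0.0]
wrist_force: [-0.0, 0.4, -0.7]
finger_gap: 0.0373
grip_force: 40.4
```

Emit:
send_rows([
  {"dx":0,"dy":0,"dz":0,"roll":0,"claw":-0.4},
  {"dx":0,"dy":0,"dz":0,"roll":0,"claw":0.3},
  {"dx":0,"dy":0,"dz":0,"roll":0,"claw":0.3},
  {"dx":0,"dy":0,"dz":0,"roll":0,"claw":0.3},
  {"dx":0,"dy":0,"dz":0.5,"roll":0,"claw":0.3},
])

```text
clock: 20.25
tcp_pos: [0.4989, 0.0556, 0.0976]
orientation: [-0.001, -0.063, 0.998, 0.0]
wrist_force: [-0.5, 0.4, 0.2]
finger_gap: 0.0555
grip_force: 0.0
```

Emit:
send_rows([
  {"dx":0,"dy":0,"dz":1.2,"roll":0,"claw":0.4},
  {"dx":0,"dy":0,"dz":2.7,"roll":0,"claw":0.4},
  {"dx":0,"dy":-0.5,"dz":4.2,"roll":0,"claw":0.4},
  {"dx":0,"dy":-2,"dz":5.2,"roll":0,"claw":0.4},
  {"dx":0,"dy":-4,"dz":5.3,"roll":0,"claw":0.4},
])

```text
clock: 20.88
tcp_pos: [0.5011, -0.045, 0.2339]
orientation: [0.003, -0.065, 0.998, -0.001]
wrist_force: [0.2, -0.5, -0.4]
finger_gap: 0.0597
grip_force: 0.0
```

```bash
python3 - <<'E'
from h import *
np.set_printoptions(precision=4,suppress=True)
r=snap("d",("top",));
for q in capfind(r): print(*q)
print(get_state()["tcp_pos"])
E
```

```text
[356.3 256.9] 5.07 65.6875 [ 0.4255 -0.3701]
[359.4 231.7] 4.91 64.6875 [ 0.509  -0.3833]
[ 0.501  -0.0507  0.233 ]
```

Emit:
send_rows([
  {"dx":-0.4,"dy":-2,"dz":0,"roll":0,"claw":0.4},
  {"dx":-0.8,"dy":-4,"dz":0,"roll":0,"claw":0.4},
  {"dx":-1.3,"dy":-6,"dz":0,"roll":0,"claw":0.4},
  {"dx":-1.8,"dy":-8,"dz":0,"roll":0,"claw":0.4},
  {"dx":-2.3,"dy":-10,"dz":0,"roll":0,"claw":0.4},
])

```text
clock: 21.55
tcp_pos: [0.4417, -0.2959, 0.2312]
orientation: [0.0, -0.063, 0.998, -0.0]
wrist_force: [1.2, 0.1, 1.0]
finger_gap: 0.0598
grip_force: 0.0
```

Emit:
send_rows([
  {"dx":-0.4,"dy":-1.6,"dz":0,"roll":0,"claw":0.4},
  {"dx":-0.62,"dy":-2.7,"dz":0,"roll":0,"claw":0.4},
  {"dx":-0.62,"dy":-3.06,"dz":-0.4,"roll":0,"claw":0.4},
  {"dx":-0.62,"dy":-3.06,"dz":-2,"roll":0,"claw":0.4},
  {"dx":-0.62,"dy":-3.06,"dz":-3.5,"roll":0,"claw":0.4},
])

```text
clock: 22.18
tcp_pos: [0.4269, -0.3701, 0.1418]
orientation: [0.0, -0.064, 0.998, 0.0]
wrist_force: [0.4, 0.2, -0.1]
finger_gap: 0.0598
grip_force: 0.0
```

Emit:
send_rows([
  {"dx":0,"dy":0,"dz":-1.4,"roll":0,"claw":0.4},
  {"dx":0,"dy":0,"dz":-2.3,"roll":0,"claw":0.4},
  {"dx":0,"dy":0,"dz":-2.52,"roll":0,"claw":0.4},
  {"dx":0,"dy":0,"dz":-2.52,"roll":0,"claw":-0.4},
  {"dx":0,"dy":0,"dz":-2.52,"roll":0,"claw":-0.4},
])

```text
clock: 22.8
tcp_pos: [0.4274, -0.3713, 0.0811]
orientation: [0.001, -0.063, 0.998, -0.001]
wrist_force: [0.2, -0.8, -1.7]
finger_gap: 0.0372
grip_force: 40.0
```

Emit:
send_rows([
  {"dx":0,"dy":0,"dz":0,"roll":0,"claw":-0.4},
  {"dx":0,"dy":0,"dz":0,"roll":0,"claw":-0.4},
  {"dx":0,"dy":0,"dz":0.5,"roll":0,"claw":-0.4},
  {"dx":0,"dy":0,"dz":2,"roll":0,"claw":-0.4},
  {"dx":0,"dy":0,"dz":4,"roll":0,"claw":-0.4},
])

```text
clock: 23.42
tcp_pos: [0.4259, -0.3703, 0.1804]
orientation: [-0.001, -0.063, 0.998, 0.001]
wrist_force: [0.3, -0.0, -1.1]
finger_gap: 0.0371
grip_force: 40.2
```

Emit:
send_rows([
  {"dx":0,"dy":0,"dz":1.2,"roll":0,"claw":-0.4},
  {"dx":0.1,"dy":1.2,"dz":2.3,"roll":0,"claw":-0.4},
  {"dx":0.2,"dy":3.2,"dz":2.3,"roll":0,"claw":-0.4},
  {"dx":0.4,"dy":5.2,"dz":2.3,"roll":0,"claw":-0.4},
  {"dx":0.52,"dy":7.2,"dz":2.3,"roll":0,"claw":-0.4},
])

```text
clock: 24.05
tcp_pos: [0.4396, -0.1897, 0.2383]
orientation: [0.001, -0.063, 0.998, -0.0]
wrist_force: [0.7, 0.9, -0.9]
finger_gap: 0.0373
grip_force: 40.3
```

Emit:
send_rows([
  {"dx":0,"dy":2,"dz":0,"roll":0,"claw":-0.4},
  {"dx":0,"dy":3.7,"dz":0,"roll":0,"claw":-0.4},
  {"dx":0,"dy":4.9,"dz":0,"roll":0,"claw":-0.4},
  {"dx":0,"dy":5.16,"dz":0,"roll":0,"claw":-0.4},
  {"dx":0,"dy":5.16,"dz":-1,"roll":0,"claw":-0.4},
])

```text
clock: 24.68
tcp_pos: [0.4413, -0.0624, 0.2143]
orientation: [0.002, -0.064, 0.998, -0.001]
wrist_force: [0.1, 0.1, -1.2]
finger_gap: 0.0372
grip_force: 40.3
```

Emit:
send_rows([
  {"dx":0,"dy":0,"dz":-1.5,"roll":0,"claw":-0.4},
  {"dx":0,"dy":0,"dz":-3,"roll":0,"claw":-0.4},
  {"dx":0,"dy":0,"dz":-4.3,"roll":0,"claw":-0.4},
  {"dx":0,"dy":0,"dz":-4.8,"roll":0,"claw":-0.4},
  {"dx":0,"dy":0,"dz":-4.97,"roll":0,"claw":-0.4},
])

```text
clock: 25.3
tcp_pos: [0.4398, -0.0625, 0.0881]
orientation: [-0.0, -0.063, 0.998, 0.0]
wrist_force: [0.2, 0.2, 0.0]
finger_gap: 0.0371
grip_force: 40.3
```

Emit:
send_rows([
  {"dx":0,"dy":0,"dz":-0.07,"roll":0,"claw":-0.4},
  {"dx":0,"dy":0,"dz":-0.07,"roll":0,"claw":0.3},
  {"dx":0,"dy":0,"dz":-0.07,"roll":0,"claw":0.3},
  {"dx":0,"dy":0,"dz":-0.07,"roll":0,"claw":0.3},
  {"dx":0,"dy":0,"dz":0.5,"roll":0,"claw":0.3},
])

```text
clock: 25.92
tcp_pos: [0.4388, -0.0616, 0.1004]
orientation: [-0.001, -0.063, 0.998, 0.0]
wrist_force: [0.1, -0.5, -0.2]
finger_gap: 0.0556
grip_force: 0.0
```

Emit:
send_rows([
  {"dx":0,"dy":0,"dz":1.2,"roll":0,"claw":0.4},
  {"dx":0,"dy":0,"dz":2.7,"roll":0,"claw":0.4},
  {"dx":0.5,"dy":0,"dz":4.2,"roll":0,"claw":0.4},
  {"dx":1.5,"dy":0,"dz":5.2,"roll":0,"claw":0.4},
  {"dx":2.5,"dy":0,"dz":5.3,"roll":0,"claw":0.4},
])

```text
clock: 26.55
tcp_pos: [0.5041, -0.0623, 0.2368]
orientation: [0.003, -0.063, 0.998, -0.001]
wrist_force: [-0.2, 0.2, -1.0]
finger_gap: 0.0598
grip_force: 0.0
```

```bash
python3 - <<'E'
from h import *
np.set_printoptions(precision=4,suppress=True)
r=snap("e",("top",));
for q in capfind(r): print(*q)
print(get_state()["tcp_pos"])
E
```

```text
[359.4 231.6] 4.93 65.46875 [ 0.5092 -0.3832]
[ 0.5068 -0.0626  0.2358]
```

Emit:
send_rows([
  {"dx":0,"dy":-2,"dz":0,"roll":0,"claw":0.4},
  {"dx":0.1,"dy":-4,"dz":0,"roll":0,"claw":0.4},
  {"dx":0.2,"dy":-6,"dz":0,"roll":0,"claw":0.4},
  {"dx":0.27,"dy":-8,"dz":0,"roll":0,"claw":0.4},
  {"dx":0.27,"dy":-10,"dz":0,"roll":0,"claw":0.4},
])

```text
clock: 27.22
tcp_pos: [0.5085, -0.3134, 0.2338]
orientation: [0.0, -0.063, 0.998, -0.0]
wrist_force: [0.4, -0.8, -0.9]
finger_gap: 0.0596
grip_force: 0.0
```

Emit:
send_rows([
  {"dx":0,"dy":-1.6,"dz":0,"roll":0,"claw":0.4},
  {"dx":0,"dy":-2.6,"dz":0,"roll":0,"claw":0.4},
  {"dx":0,"dy":-2.84,"dz":-0.5,"roll":0,"claw":0.4},
  {"dx":0,"dy":-2.84,"dz":-2,"roll":0,"claw":0.4},
  {"dx":0,"dy":-2.84,"dz":-3.5,"roll":0,"claw":0.4},
])

```text
clock: 27.85
tcp_pos: [0.5087, -0.3817, 0.1445]
orientation: [0.0, -0.064, 0.998, 0.0]
wrist_force: [-0.9, -0.0, 0.8]
finger_gap: 0.0595
grip_force: 0.0
```

Emit:
send_rows([
  {"dx":0,"dy":0,"dz":-1.4,"roll":0,"claw":0.4},
  {"dx":0,"dy":0,"dz":-2.4,"roll":0,"claw":0.4},
  {"dx":0,"dy":0,"dz":-2.64,"roll":0,"claw":0.4},
  {"dx":0,"dy":0,"dz":-2.64,"roll":0,"claw":-0.4},
  {"dx":0,"dy":0,"dz":-2.64,"roll":0,"claw":-0.4},
])

```text
clock: 28.48
tcp_pos: [0.5096, -0.3833, 0.081]
orientation: [0.001, -0.063, 0.998, -0.001]
wrist_force: [0.6, 0.6, -0.3]
finger_gap: 0.0374
grip_force: 40.0
```

Emit:
send_rows([
  {"dx":0,"dy":0,"dz":0,"roll":0,"claw":-0.4},
  {"dx":0,"dy":0,"dz":0,"roll":0,"claw":-0.4},
  {"dx":0,"dy":0,"dz":0.5,"roll":0,"claw":-0.4},
  {"dx":0,"dy":0,"dz":2,"roll":0,"claw":-0.4},
  {"dx":0,"dy":0,"dz":4,"roll":0,"claw":-0.4},
])

```text
clock: 29.1
tcp_pos: [0.5082, -0.3823, 0.18]
orientation: [-0.001, -0.063, 0.998, 0.001]
wrist_force: [0.3, -0.4, -0.2]
finger_gap: 0.0374
grip_force: 40.2
```

Emit:
send_rows([
  {"dx":0,"dy":0,"dz":1.2,"roll":0,"claw":-0.4},
  {"dx":0.1,"dy":1.2,"dz":2.3,"roll":0,"claw":-0.4},
  {"dx":0.15,"dy":3.2,"dz":2.3,"roll":0,"claw":-0.4},
  {"dx":0.18,"dy":5.2,"dz":2.3,"roll":0,"claw":-0.4},
  {"dx":0.18,"dy":7.2,"dz":2.3,"roll":0,"claw":-0.4},
])

```text
clock: 29.72
tcp_pos: [0.5134, -0.2017, 0.2381]
orientation: [0.001, -0.063, 0.998, -0.0]
wrist_force: [0.8, 0.4, -1.7]
finger_gap: 0.0368
grip_force: 40.4
```

Emit:
send_rows([
  {"dx":0,"dy":2,"dz":0,"roll":0,"claw":-0.4},
  {"dx":0,"dy":3.9,"dz":0,"roll":0,"claw":-0.4},
  {"dx":0,"dy":5.5,"dz":0,"roll":0,"claw":-0.4},
  {"dx":0,"dy":6,"dz":0,"roll":0,"claw":-0.4},
  {"dx":0,"dy":6,"dz":-1,"roll":0,"claw":-0.4},
])

```text
clock: 30.35
tcp_pos: [0.5151, -0.0528, 0.2144]
orientation: [0.003, -0.064, 0.998, -0.001]
wrist_force: [0.2, -1.1, -1.9]
finger_gap: 0.0375
grip_force: 40.4
```

Emit:
send_rows([
  {"dx":0,"dy":0,"dz":-1.5,"roll":0,"claw":-0.4},
  {"dx":0,"dy":0,"dz":-3,"roll":0,"claw":-0.4},
  {"dx":0,"dy":0,"dz":-4.3,"roll":0,"claw":-0.4},
  {"dx":0,"dy":0,"dz":-4.85,"roll":0,"claw":-0.4},
  {"dx":0,"dy":0,"dz":-5.03,"roll":0,"claw":-0.4},
])

```text
clock: 30.98
tcp_pos: [0.5135, -0.0535, 0.0862]
orientation: [-0.0, -0.063, 0.998, 0.0]
wrist_force: [-0.8, -0.2, 0.2]
finger_gap: 0.0369
grip_force: 40.4
```

Emit:
send_rows([
  {"dx":0,"dy":0,"dz":0,"roll":0,"claw":-0.4},
  {"dx":0,"dy":0,"dz":0,"roll":0,"claw":0.3},
  {"dx":0,"dy":0,"dz":0,"roll":0,"claw":0.3},
  {"dx":0,"dy":0,"dz":0,"roll":0,"claw":0.3},
  {"dx":0,"dy":0,"dz":0.5,"roll":0,"claw":0.3},
])

```text
clock: 31.6
tcp_pos: [0.5126, -0.0527, 0.0986]
orientation: [-0.001, -0.063, 0.998, 0.0]
wrist_force: [0.6, -0.8, -0.3]
finger_gap: 0.0557
grip_force: 0.0
```

Emit:
send_rows([
  {"dx":0,"dy":0,"dz":1.2,"roll":0,"claw":0.2},
  {"dx":0,"dy":0,"dz":2.7,"roll":0,"claw":0.2},
  {"dx":0,"dy":0.5,"dz":4.2,"roll":0,"claw":0.2},
  {"dx":0,"dy":2,"dz":5.2,"roll":0,"claw":0.2},
  {"dx":0,"dy":4,"dz":5.3,"roll":0,"claw":0.2},
])

```text
clock: 32.22
tcp_pos: [0.515, 0.0472, 0.2348]
orientation: [0.003, -0.062, 0.998, -0.0]
wrist_force: [1.7, -0.0, -1.2]
finger_gap: 0.0513
grip_force: 0.0
```

Emit:
send_rows([
  {"dx":-0.3,"dy":2,"dz":0,"roll":0,"claw":0.2},
  {"dx":-0.6,"dy":4,"dz":0,"roll":0,"claw":0.2},
  {"dx":-0.9,"dy":6,"dz":0,"roll":0,"claw":0.2},
  {"dx":-1.2,"dy":8,"dz":0,"roll":0,"claw":0.2},
  {"dx":-1.68,"dy":10,"dz":0,"roll":0,"claw":0.2},
])

```text
clock: 32.85
tcp_pos: [0.4712, 0.2987, 0.2324]
orientation: [0.001, -0.063, 0.998, 0.0]
wrist_force: [0.6, 0.4, -0.7]
finger_gap: 0.0513
grip_force: 0.0
```

```bash
python3 - <<'E'
from h import *
np.set_printoptions(precision=4,suppress=True)
r=snap("f");print(get_state()["tcp_pos"])
o=np.zeros((600,800,3),np.uint8)
t=cv2.resize(r["top"]["image"][205:285,140:300],None,fx=5,fy=5,interpolation=cv2.INTER_CUBIC)[:400,:800]
o[:t.shape[0],:t.shape[1]]=t
s=cv2.resize(r["side"]["image"][200:300,100:400],None,fx=2,fy=2);o[400:600,0:600]=s
cv2.imwrite("pics/f_c.png",o)
E
```

```text
[0.47   0.3012 0.2322]
```

View pics/f_c.png

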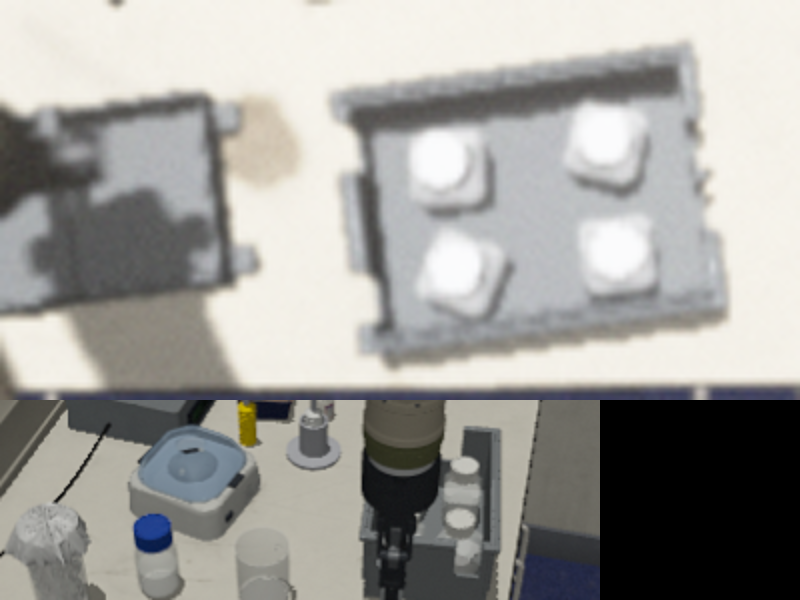

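Emit:
send_rows([
  {"dx":0,"dy":0.5,"dz":0,"roll":0,"claw":0.2},
  {"dx":0,"dy":0.88,"dz":-0.5,"roll":0,"claw":0.2},
  {"dx":0,"dy":0.88,"dz":-2,"roll":0,"claw":0.2},
  {"dx":0,"dy":0.88,"dz":-4,"roll":0,"claw":0.2},
  {"dx":0,"dy":0.88,"dz":-5.5,"roll":0,"claw":0.2},
], grip_force=60)

```text
clock: 33.58
tcp_pos: [0.4709, 0.3178, 0.0912]
orientation: [-0.001, -0.062, 0.998, -0.0]
wrist_force: [-0.2, -0.1, 0.0]
finger_gap: 0.0513
grip_force: 0.0
```

Emit:
send_rows([
  {"dx":0,"dy":0,"dz":-0.9,"roll":0,"claw":0.2},
  {"dx":0,"dy":0,"dz":-1.35,"roll":0,"claw":0.2},
  {"dx":0,"dy":0,"dz":-1.35,"roll":0,"claw":-0.9},
  {"dx":0,"dy":0,"dz":-1.35,"roll":0,"claw":-0.9},
  {"dx":0,"dy":0,"dz":-1.35,"roll":0,"claw":-0.9},
])

```text
clock: 34.2
tcp_pos: [0.4723, 0.3194, 0.0613]
orientation: [0.001, -0.063, 0.998, 0.0]
wrist_force: [0.3, -0.8, 2.5]
finger_gap: 0.0125
grip_force: 60.2
```

Emit:
send_rows([
  {"dx":0,"dy":0,"dz":0,"roll":0,"claw":-0.9},
  {"dx":0,"dy":0,"dz":0,"roll":0,"claw":-0.9},
  {"dx":0,"dy":0,"dz":0.3,"roll":0,"claw":-0.9},
  {"dx":0,"dy":0,"dz":1,"roll":0,"claw":-0.9},
  {"dx":0,"dy":0,"dz":2,"roll":0,"claw":-0.9},
])

```text
clock: 34.83
tcp_pos: [0.4702, 0.3185, 0.1096]
orientation: [-0.002, -0.063, 0.998, -0.0]
wrist_force: [0.3, -0.5, -2.5]
finger_gap: 0.0127
grip_force: 59.6
```

Emit:
send_rows([
  {"dx":0,"dy":0,"dz":1.5,"roll":0,"claw":-0.9},
  {"dx":0,"dy":0,"dz":3,"roll":0,"claw":-0.9},
  {"dx":0,"dy":0,"dz":4.5,"roll":0,"claw":-0.9},
  {"dx":0,"dy":-0.5,"dz":5.2,"roll":0,"claw":-0.9},
  {"dx":0,"dy":-1.9,"dz":5.2,"roll":0,"claw":-0.9},
])

```text
clock: 35.45
tcp_pos: [0.4718, 0.2716, 0.2409]
orientation: [0.001, -0.064, 0.998, 0.0]
wrist_force: [0.2, -1.2, -3.9]
finger_gap: 0.0127
grip_force: 59.7
```

Emit:
send_rows([
  {"dx":0,"dy":-1.8,"dz":0,"roll":0,"claw":-0.9},
  {"dx":0,"dy":-3.6,"dz":0,"roll":0,"claw":-0.9},
  {"dx":0,"dy":-5.4,"dz":0,"roll":0,"claw":-0.9},
  {"dx":0,"dy":-7.2,"dz":0,"roll":0,"claw":-0.9},
  {"dx":0,"dy":-9,"dz":0,"roll":0,"claw":-0.9},
])

```text
clock: 36.08
tcp_pos: [0.4701, 0.0446, 0.239]
orientation: [-0.001, -0.063, 0.998, 0.0]
wrist_force: [0.3, 0.4, -1.8]
finger_gap: 0.0127
grip_force: 59.7
```

Emit:
send_rows([
  {"dx":-0.05,"dy":-1.2,"dz":0,"roll":0,"claw":-0.9},
  {"dx":-0.05,"dy":-1.8,"dz":0,"roll":0,"claw":-0.9},
  {"dx":-0.05,"dy":-2,"dz":0,"roll":0,"claw":-0.9},
  {"dx":-0.05,"dy":-2,"dz":-0.4,"roll":0,"claw":-0.9},
  {"dx":-0.05,"dy":-2,"dz":-1,"roll":0,"claw":-0.9},
])

```text
clock: 36.7
tcp_pos: [0.4703, -0.0026, 0.2143]
orientation: [0.0, -0.064, 0.998, 0.0]
wrist_force: [0.5, -0.6, -2.1]
finger_gap: 0.0127
grip_force: 59.7
```

Emit:
send_rows([
  {"dx":0,"dy":-0.02,"dz":-0.6,"roll":0,"claw":-0.9},
  {"dx":0,"dy":-0.02,"dz":-1.1,"roll":0,"claw":-0.9},
  {"dx":0,"dy":-0.02,"dz":-1.5,"roll":0,"claw":-0.9},
  {"dx":0,"dy":-0.02,"dz":-1.7,"roll":0,"claw":-0.9},
  {"dx":0,"dy":-0.02,"dz":-1.78,"roll":0,"claw":-0.9},
])

```text
clock: 37.33
tcp_pos: [0.4702, -0.004, 0.1704]
orientation: [-0.0, -0.063, 0.998, 0.0]
wrist_force: [-0.7, 0.2, -2.3]
finger_gap: 0.0125
grip_force: 59.6
```

Emit:
send_rows([
  {"dx":0,"dy":0,"dz":-0.05,"roll":0,"claw":-0.9},
  {"dx":0,"dy":0,"dz":-0.08,"roll":0,"claw":-0.9},
  {"dx":0,"dy":0,"dz":-0.1,"roll":0,"claw":-0.9},
  {"dx":0,"dy":0,"dz":-0.1,"roll":0,"claw":-0.9},
  {"dx":0,"dy":0,"dz":-0.1,"roll":0,"claw":-0.9},
])

```text
clock: 37.95
tcp_pos: [0.4703, -0.004, 0.1683]
orientation: [0.0, -0.063, 0.998, -0.0]
wrist_force: [-0.3, 0.1, -0.6]
finger_gap: 0.013
grip_force: 59.9
```

Emit:
send_rows([
  {"dx":0,"dy":0,"dz":-0.04,"roll":0,"claw":-0.9},
  {"dx":0,"dy":0,"dz":-0.04,"roll":0,"claw":0.2},
  {"dx":0,"dy":0,"dz":-0.04,"roll":0,"claw":0.2},
  {"dx":0,"dy":0,"dz":-0.04,"roll":0,"claw":0.2},
  {"dx":0,"dy":0,"dz":0.5,"roll":0,"claw":0.2},
])

```text
clock: 38.58
tcp_pos: [0.4693, -0.0038, 0.1801]
orientation: [-0.001, -0.063, 0.998, 0.0]
wrist_force: [-0.4, 0.0, -0.8]
finger_gap: 0.0511
grip_force: 0.0
```

Emit:
send_rows([
  {"dx":0,"dy":0,"dz":1.2,"roll":0,"claw":0.2},
  {"dx":0,"dy":0,"dz":2.4,"roll":0,"claw":0.2},
  {"dx":0,"dy":-1.5,"dz":3.2,"roll":0,"claw":0.2},
  {"dx":0,"dy":-3.5,"dz":3.2,"roll":0,"claw":0.2},
  {"dx":0,"dy":-5.5,"dz":3.2,"roll":0,"claw":0.2},
])

```text
clock: 39.2
tcp_pos: [0.4706, -0.1428, 0.2621]
orientation: [0.001, -0.064, 0.998, -0.001]
wrist_force: [1.0, 0.3, 1.0]
finger_gap: 0.0513
grip_force: 0.0
```

Emit:
send_rows([
  {"dx":-0.4,"dy":-1.7,"dz":0,"roll":0,"claw":0.2},
  {"dx":-0.8,"dy":-3.4,"dz":0,"roll":0,"claw":0.2},
  {"dx":-1.2,"dy":-5.1,"dz":0,"roll":0,"claw":0.2},
  {"dx":-1.6,"dy":-6.8,"dz":0,"roll":0,"claw":0.2},
  {"dx":-2,"dy":-8,"dz":0,"roll":0,"claw":0.2},
])

```text
clock: 39.83
tcp_pos: [0.4197, -0.3435, 0.2614]
orientation: [0.0, -0.063, 0.998, -0.0]
wrist_force: [1.3, 0.5, 0.1]
finger_gap: 0.0512
grip_force: 0.0
```

```bash
python3 - <<'E'
from h import *
np.set_printoptions(precision=4,suppress=True)
r=snap("g");print(get_state()["tcp_pos"])
o=np.zeros((600,800,3),np.uint8)
t=cv2.resize(r["top"]["image"][165:275,180:310],None,fx=4,fy=4,interpolation=cv2.INTER_CUBIC)
o[:440,:520]=t
s=cv2.resize(r["side"]["image"][180:320,200:360],None,fx=3,fy=3,interpolation=cv2.INTER_CUBIC)
o[180:600,320:800]=s
o[:180,520:]=0
cv2.imwrite("pics/g_t.png",t);cv2.imwrite("pics/g_s.png",s)
cv2.imwrite("pics/g_c.png",np.hstack([cv2.resize(t,(390,330)),cv2.resize(s,(400,330)) ]))
E
```

```text
[ 0.4194 -0.3444  0.261 ]
```

View pics/g_c.png

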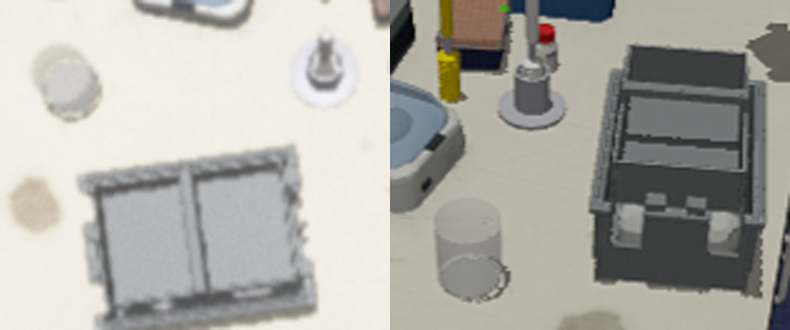

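```bash
python3 - <<'E'
from h import *
np.set_printoptions(precision=4,suppress=True)
r=load("g");a=load("a")
for n,(x0,y0,x1,y1) in {"top":(185,172,222,212),"side":(210,255,255,315)}.items():
    print(n,"shift vs start",cv2.phaseCorrelate(*[np.float32(cv2.cvtColor(q[n]["image"],cv2.COLOR_BGR2GRAY)[y0:y1,x0:x1]) for q in (a,r)]))
o=[]
for n,(x0,y0,x1,y1) in {"top":(180,165,225,215),"side":(205,250,260,315)}.items():
    im=cv2.resize(r[n]["image"][y0:y1,x0:x1],None,fx=8,fy=8,interpolation=cv2.INTER_CUBIC)
    im=cv2.createCLAHE(4,(4,4)).apply(cv2.cvtColor(im,cv2.COLOR_BGR2GRAY))
    for P,z in (((.664,.150),0),((.664,.150),.092)):
        t=np.linspace(0,2*np.pi,60);R=.0355
        p=proj(r[n],np.c_[P[0]+R*np.cos(t),P[1]+R*np.sin(t),0*t+z])
        cv2.polylines(im,[np.int32((p-[x0,y0]+.4)*8)],True,0 if z else 255,1)
    o.append(cv2.copyMakeBorder(im,0,520-im.shape[0],0,0,cv2.BORDER_CONSTANT))
cv2.imwrite("pics/g_bk.png",np.hstack(o))
E
```

```text
top shift vs start ((-0.0018672614382886366, 0.008219571717550167), 0.9643689948320389)
side shift vs start ((0.5016726481339653, -0.036136134834851674), 0.9964724698773136)
```

View pics/g_bk.png

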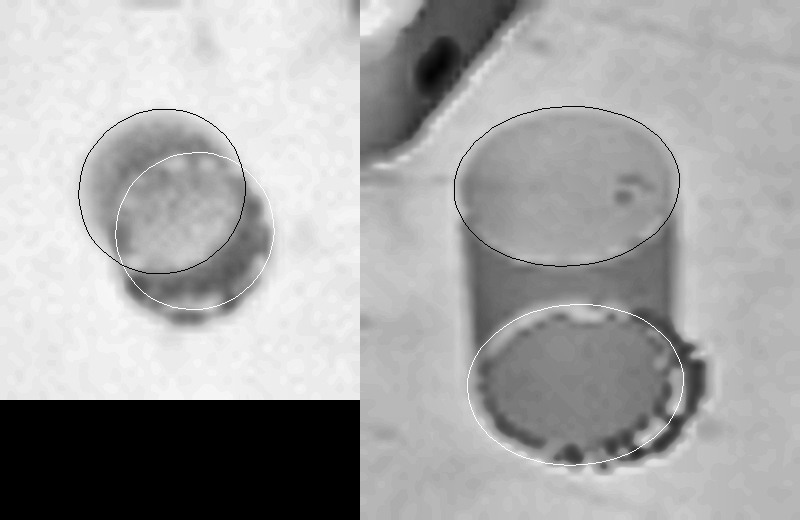

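Emit:
send_rows([
  {"dx":1.2,"dy":1.3,"dz":0,"roll":0,"claw":0.2},
  {"dx":2.6,"dy":2.6,"dz":0,"roll":0,"claw":0.2},
  {"dx":4,"dy":3.9,"dz":0,"roll":0,"claw":0.2},
  {"dx":5.5,"dy":5.2,"dz":0,"roll":0,"claw":0.2},
  {"dx":7,"dy":6.4,"dz":0,"roll":0,"claw":0.2},
])

```text
clock: 40.55
tcp_pos: [0.5963, -0.1792, 0.2616]
orientation: [0.0, -0.064, 0.998, -0.0]
wrist_force: [0.8, -0.4, 0.0]
finger_gap: 0.0513
grip_force: 0.0
```

Emit:
send_rows([
  {"dx":1.5,"dy":0.8,"dz":0,"roll":0,"claw":0.2},
  {"dx":2.6,"dy":1.3,"dz":0,"roll":0,"claw":0.2},
  {"dx":3.18,"dy":1.34,"dz":0,"roll":0,"claw":0.2},
  {"dx":3.18,"dy":1.34,"dz":0,"roll":0,"claw":0.2},
  {"dx":3.18,"dy":1.34,"dz":0,"roll":0,"claw":0.2},
])

```text
clock: 41.18
tcp_pos: [0.6741, -0.1476, 0.2609]
orientation: [-0.0, -0.063, 0.998, 0.0]
wrist_force: [-0.4, 0.6, 0.4]
finger_gap: 0.0515
grip_force: 0.0
```

Emit:
send_rows([
  {"dx":0,"dy":0,"dz":-1,"roll":0,"claw":0.2},
  {"dx":0,"dy":0,"dz":-2.2,"roll":0,"claw":0.2},
  {"dx":0,"dy":0,"dz":-3.4,"roll":0,"claw":0.2},
  {"dx":0,"dy":0,"dz":-4.2,"roll":0,"claw":0.2},
  {"dx":0,"dy":0,"dz":-4.4,"roll":0,"claw":0.2},
], grip_force=50)

```text
clock: 41.8
tcp_pos: [0.673, -0.1479, 0.1496]
orientation: [-0.001, -0.063, 0.998, 0.001]
wrist_force: [0.1, 0.6, 0.3]
finger_gap: 0.0513
grip_force: 0.0
```

Emit:
send_rows([
  {"dx":0,"dy":0,"dz":0,"roll":0,"claw":-0.9},
  {"dx":0,"dy":0,"dz":0,"roll":0,"claw":-0.9},
  {"dx":0,"dy":0,"dz":0,"roll":0,"claw":-0.9},
  {"dx":0,"dy":0,"dz":0,"roll":0,"claw":-0.9},
  {"dx":0,"dy":0,"dz":0,"roll":0,"claw":-0.9},
])

```text
clock: 42.42
tcp_pos: [0.6754, -0.1482, 0.1522]
orientation: [0.001, -0.063, 0.998, -0.0]
wrist_force: [-1.3, 0.2, 5.5]
finger_gap: 0.0146
grip_force: 49.0
```

Emit:
send_rows([
  {"dx":0,"dy":0,"dz":0.6,"roll":0,"claw":-0.9},
  {"dx":0,"dy":0,"dz":1.6,"roll":0,"claw":-0.9},
  {"dx":0,"dy":0,"dz":2.6,"roll":0,"claw":-0.9},
  {"dx":0,"dy":0,"dz":3.6,"roll":0,"claw":-0.9},
  {"dx":0,"dy":0,"dz":4.5,"roll":0,"claw":-0.9},
])

```text
clock: 43.05
tcp_pos: [0.6747, -0.148, 0.2647]
orientation: [0.0, -0.063, 0.998, -0.0]
wrist_force: [0.3, -1.4, -1.1]
finger_gap: 0.0149
grip_force: 48.8
```

Emit:
send_rows([
  {"dx":-0.1,"dy":1,"dz":0,"roll":0,"claw":-0.9},
  {"dx":-0.2,"dy":2.5,"dz":0,"roll":0,"claw":-0.9},
  {"dx":-0.3,"dy":4,"dz":0,"roll":0,"claw":-0.9},
  {"dx":-0.4,"dy":5.5,"dz":0,"roll":0,"claw":-0.9},
  {"dx":-0.48,"dy":7,"dz":0,"roll":0,"claw":-0.9},
])

```text
clock: 43.68
tcp_pos: [0.6615, 0.0296, 0.2623]
orientation: [-0.001, -0.064, 0.998, 0.0]
wrist_force: [-0.8, -0.1, -0.6]
finger_gap: 0.0146
grip_force: 48.8
```

Emit:
send_rows([
  {"dx":0,"dy":1.5,"dz":0,"roll":0,"claw":-0.9},
  {"dx":0,"dy":3,"dz":0,"roll":0,"claw":-0.9},
  {"dx":0,"dy":4.3,"dz":0,"roll":0,"claw":-0.9},
  {"dx":0,"dy":4.92,"dz":0,"roll":0,"claw":-0.9},
  {"dx":0,"dy":4.92,"dz":0,"roll":0,"claw":-0.9},
])

```text
clock: 44.3
tcp_pos: [0.662, 0.1513, 0.2625]
orientation: [-0.001, -0.064, 0.998, -0.0]
wrist_force: [0.8, -0.2, -0.5]
finger_gap: 0.0149
grip_force: 48.8
```

```bash
python3 - <<'E'
from h import *
np.set_printoptions(precision=4,suppress=True)
r=snap("i");a=load("g");print(get_state()["tcp_pos"])
n="side";x0,y0,x1,y1=210,270,255,315
print(cv2.phaseCorrelate(*[np.float32(cv2.cvtColor(q[n]["image"],cv2.COLOR_BGR2GRAY)[y0:y1,x0:x1]) for q in (a,r)]))
cv2.imwrite("pics/i_c.png",cv2.resize(r["side"]["image"][150:320,150:350],None,fx=3.5,fy=3.5,interpolation=cv2.INTER_CUBIC))
E
```

```text
[0.6625 0.1494 0.2628]
((0.29075299888353, 1.5093246539422474), 0.1877134045259452)
```

View pics/i_c.png

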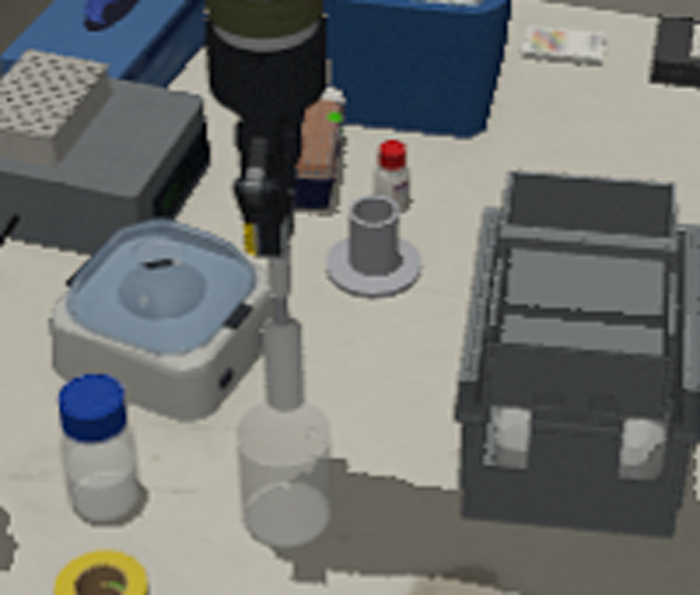

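Emit:
send_rows([
  {"dx":0.04,"dy":0,"dz":-1,"roll":0,"claw":-0.9},
  {"dx":0.04,"dy":0,"dz":-2,"roll":0,"claw":-0.9},
  {"dx":0.04,"dy":0,"dz":-3,"roll":0,"claw":-0.9},
  {"dx":0.04,"dy":0,"dz":-4,"roll":0,"claw":-0.9},
  {"dx":0.04,"dy":0,"dz":-4.5,"roll":0,"claw":-0.9},
])

```text
clock: 45.02
tcp_pos: [0.663, 0.1483, 0.149]
orientation: [-0.001, -0.062, 0.998, -0.0]
wrist_force: [-0.4, 0.5, -1.0]
finger_gap: 0.0147
grip_force: 48.8
```

Emit:
send_rows([
  {"dx":0,"dy":0,"dz":-0.1,"roll":0,"claw":-0.9},
  {"dx":0,"dy":0,"dz":-0.2,"roll":0,"claw":-0.9},
  {"dx":0,"dy":0,"dz":-0.25,"roll":0,"claw":-0.9},
  {"dx":0,"dy":0,"dz":-0.25,"roll":0,"claw":-0.9},
  {"dx":0,"dy":0,"dz":-0.25,"roll":0,"claw":-0.9},
])

```text
clock: 45.65
tcp_pos: [0.6639, 0.1501, 0.1447]
orientation: [0.0, -0.063, 0.998, 0.0]
wrist_force: [-0.1, -0.7, -0.3]
finger_gap: 0.0147
grip_force: 48.8
```

Emit:
send_rows([
  {"dx":0,"dy":0,"dz":-0.05,"roll":0,"claw":-0.9},
  {"dx":0,"dy":0,"dz":-0.05,"roll":0,"claw":-0.9},
  {"dx":0,"dy":0,"dz":-0.05,"roll":0,"claw":-0.9},
  {"dx":0,"dy":0,"dz":0.5,"roll":0,"claw":-0.9},
  {"dx":0,"dy":0,"dz":1.2,"roll":0,"claw":-0.9},
])

```text
clock: 46.28
tcp_pos: [0.6633, 0.15, 0.1746]
orientation: [-0.001, -0.063, 0.998, 0.0]
wrist_force: [-0.4, -0.1, 0.5]
finger_gap: 0.0147
grip_force: 49.1
```

Emit:
send_rows([
  {"dx":0,"dy":0,"dz":0.8,"roll":0,"claw":-0.9},
  {"dx":0,"dy":0,"dz":1.6,"roll":0,"claw":-0.9},
  {"dx":0,"dy":0,"dz":2.2,"roll":0,"claw":-0.9},
  {"dx":0,"dy":0,"dz":2.2,"roll":0,"claw":-0.9},
  {"dx":0,"dy":0,"dz":2.2,"roll":0,"claw":-0.9},
])

```text
clock: 46.9
tcp_pos: [0.6634, 0.15, 0.2286]
orientation: [-0.001, -0.063, 0.998, 0.0]
wrist_force: [1.1, 0.3, -0.8]
finger_gap: 0.0145
grip_force: 49.1
```

Emit:
send_rows([
  {"dx":0,"dy":0,"dz":-0.6,"roll":0,"claw":-0.9},
  {"dx":0,"dy":0,"dz":-1.4,"roll":0,"claw":-0.9},
  {"dx":0,"dy":0,"dz":-2.2,"roll":0,"claw":-0.9},
  {"dx":0,"dy":0,"dz":-2.8,"roll":0,"claw":-0.9},
  {"dx":0,"dy":0,"dz":-3.2,"roll":0,"claw":-0.9},
])

```text
clock: 47.52
tcp_pos: [0.6629, 0.1499, 0.1474]
orientation: [-0.001, -0.063, 0.998, -0.0]
wrist_force: [0.1, -0.9, -0.3]
finger_gap: 0.0147
grip_force: 49.1
```

Emit:
send_rows([
  {"dx":0,"dy":0,"dz":-0.1,"roll":0,"claw":-0.9},
  {"dx":0,"dy":0,"dz":-0.2,"roll":0,"claw":-0.9},
  {"dx":0,"dy":0,"dz":-0.25,"roll":0,"claw":-0.9},
  {"dx":0,"dy":0,"dz":-0.25,"roll":0,"claw":-0.9},
  {"dx":0,"dy":0,"dz":-0.25,"roll":0,"claw":-0.9},
])

```text
clock: 48.15
tcp_pos: [0.6644, 0.1501, 0.1445]
orientation: [0.001, -0.063, 0.998, 0.0]
wrist_force: [-0.7, 0.3, 6.1]
finger_gap: 0.0145
grip_force: 49.3
```

Emit:
send_rows([
  {"dx":0,"dy":0,"dz":0.8,"roll":0,"claw":-0.9},
  {"dx":0,"dy":0,"dz":1.8,"roll":0,"claw":-0.9},
  {"dx":0,"dy":0,"dz":2.8,"roll":0,"claw":-0.9},
  {"dx":0,"dy":0,"dz":3.9,"roll":0,"claw":-0.9},
  {"dx":0,"dy":0,"dz":4.9,"roll":0,"claw":-0.9},
])

```text
clock: 48.78
tcp_pos: [0.6637, 0.15, 0.2663]
orientation: [0.0, -0.063, 0.998, 0.0]
wrist_force: [1.0, -0.4, -1.3]
finger_gap: 0.015
grip_force: 49.1
```

Emit:
send_rows([
  {"dx":0.1,"dy":-1,"dz":0,"roll":0,"claw":-0.9},
  {"dx":0.2,"dy":-2.5,"dz":0,"roll":0,"claw":-0.9},
  {"dx":0.3,"dy":-4,"dz":0,"roll":0,"claw":-0.9},
  {"dx":0.4,"dy":-5.5,"dz":0,"roll":0,"claw":-0.9},
  {"dx":0.44,"dy":-7,"dz":0,"roll":0,"claw":-0.9},
])

```text
clock: 49.4
tcp_pos: [0.6741, -0.0276, 0.2638]
orientation: [-0.001, -0.063, 0.998, 0.0]
wrist_force: [0.5, 0.6, -0.2]
finger_gap: 0.0146
grip_force: 48.9
```

Emit:
send_rows([
  {"dx":0,"dy":-1.5,"dz":0,"roll":0,"claw":-0.9},
  {"dx":0,"dy":-3,"dz":0,"roll":0,"claw":-0.9},
  {"dx":0,"dy":-4.3,"dz":0,"roll":0,"claw":-0.9},
  {"dx":0,"dy":-4.92,"dz":0,"roll":0,"claw":-0.9},
  {"dx":0,"dy":-4.92,"dz":0,"roll":0,"claw":-0.9},
])

```text
clock: 50.02
tcp_pos: [0.6741, -0.1494, 0.2645]
orientation: [-0.001, -0.062, 0.998, 0.0]
wrist_force: [0.1, 0.7, -1.1]
finger_gap: 0.0143
grip_force: 48.9
```

Emit:
send_rows([
  {"dx":0,"dy":0,"dz":0,"roll":0,"claw":-0.9},
  {"dx":0,"dy":0,"dz":0,"roll":0,"claw":-0.9},
  {"dx":0,"dy":0,"dz":-0.4,"roll":0,"claw":-0.9},
  {"dx":0,"dy":0,"dz":-1,"roll":0,"claw":-0.9},
  {"dx":0,"dy":0,"dz":-1.6,"roll":0,"claw":-0.9},
])

```text
clock: 50.65
tcp_pos: [0.6746, -0.1474, 0.2245]
orientation: [-0.0, -0.064, 0.998, 0.0]
wrist_force: [0.1, -0.5, -1.0]
finger_gap: 0.0147
grip_force: 48.9
```

Emit:
send_rows([
  {"dx":0,"dy":0,"dz":-0.6,"roll":0,"claw":-0.9},
  {"dx":0,"dy":0,"dz":-1.2,"roll":0,"claw":-0.9},
  {"dx":0,"dy":0,"dz":-1.9,"roll":0,"claw":-0.9},
  {"dx":0,"dy":0,"dz":-2.5,"roll":0,"claw":-0.9},
  {"dx":0,"dy":0,"dz":-2.82,"roll":0,"claw":-0.9},
])

```text
clock: 51.28
tcp_pos: [0.6741, -0.1478, 0.1536]
orientation: [-0.001, -0.063, 0.998, 0.0]
wrist_force: [1.1, 0.7, -1.6]
finger_gap: 0.0148
grip_force: 48.9
```

Emit:
send_rows([
  {"dx":0,"dy":0,"dz":-0.03,"roll":0,"claw":-0.9},
  {"dx":0,"dy":0,"dz":-0.03,"roll":0,"claw":0.2},
  {"dx":0,"dy":0,"dz":-0.03,"roll":0,"claw":0.2},
  {"dx":0,"dy":0,"dz":-0.03,"roll":0,"claw":0.2},
  {"dx":0,"dy":0,"dz":0.3,"roll":0,"claw":0.2},
])

```text
clock: 51.9
tcp_pos: [0.6743, -0.1478, 0.1624]
orientation: [-0.001, -0.063, 0.998, 0.0]
wrist_force: [0.5, -0.8, 0.3]
finger_gap: 0.0512
grip_force: 0.0
```

Emit:
send_rows([
  {"dx":0,"dy":0,"dz":1,"roll":0,"claw":0.2},
  {"dx":0,"dy":0,"dz":2,"roll":0,"claw":0.2},
  {"dx":0,"dy":0,"dz":3,"roll":0,"claw":0.2},
  {"dx":0,"dy":0,"dz":4,"roll":0,"claw":0.2},
  {"dx":0,"dy":0,"dz":4.6,"roll":0,"claw":0.2},
])

```text
clock: 52.52
tcp_pos: [0.6751, -0.1481, 0.2801]
orientation: [0.001, -0.063, 0.998, -0.001]
wrist_force: [0.4, 0.7, 0.1]
finger_gap: 0.0515
grip_force: 0.0
```

```bash
python3 - <<'E'
from h import *
np.set_printoptions(precision=4,suppress=True)
r=snap("j");a=load("g");print(get_state()["tcp_pos"])
n="side"
for x0,y0,x1,y1 in ((210,255,255,315),(240,200,275,240)):
  print(cv2.phaseCorrelate(*[np.float32(cv2.cvtColor(q[n]["image"],cv2.COLOR_BGR2GRAY)[y0:y1,x0:x1]) for q in (a,r)]))
cv2.imwrite("pics/j_c.png",cv2.resize(r["side"]["image"][130:320,150:370],None,fx=3,fy=3,interpolation=cv2.INTER_CUBIC))
E
```

```text
[ 0.6756 -0.1483  0.2806]
((0.4905629087686414, -0.0050779045316886595), 1.0030535026832863)
((-0.18071967243140108, 0.26908934028134013), 0.6590107889639006)
```

View pics/j_c.png

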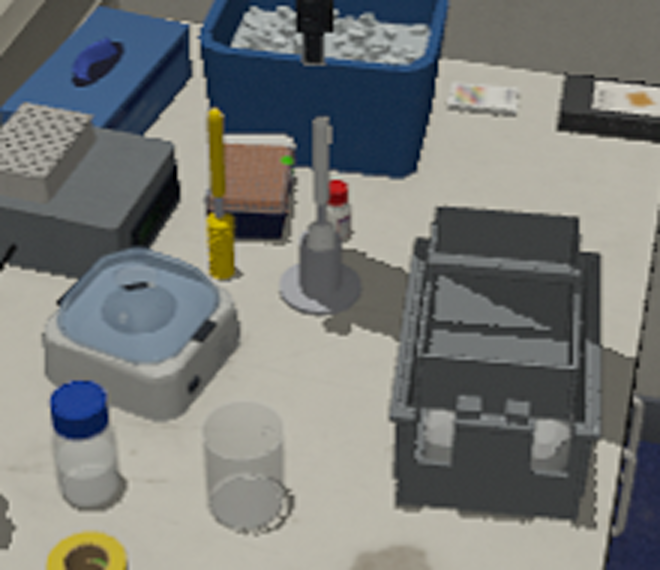

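Emit:
send_rows([
  {"dx":-0.17,"dy":1.18,"dz":0,"roll":-1.12,"claw":-0.3},
  {"dx":-0.34,"dy":2.36,"dz":0,"roll":-2.25,"claw":-0.3},
  {"dx":-0.5,"dy":3.54,"dz":0,"roll":-3.37,"claw":-0.3},
  {"dx":-0.67,"dy":4.72,"dz":0,"roll":-4.5,"claw":-0.3},
  {"dx":-0.84,"dy":5.9,"dz":0,"roll":-5.62,"claw":-0.3},
])

```text
clock: 53.25
tcp_pos: [0.6532, 0.0005, 0.2769]
orientation: [-0.0, 0.326, 0.945, -0.0]
wrist_force: [1.1, 0.4, 0.0]
finger_gap: 0.0299
grip_force: 0.0
```

Emit:
send_rows([
  {"dx":-0.17,"dy":1.2,"dz":0,"roll":-1.12,"claw":-0.3},
  {"dx":-0.34,"dy":2.4,"dz":0,"roll":-2.25,"claw":-0.3},
  {"dx":-0.5,"dy":3.6,"dz":0,"roll":-3.37,"claw":-0.3},
  {"dx":-0.67,"dy":4.8,"dz":0,"roll":-4.5,"claw":-0.3},
  {"dx":-0.84,"dy":5.86,"dz":0,"roll":-5.63,"claw":-0.3},
])

```text
clock: 53.88
tcp_pos: [0.6322, 0.1471, 0.277]
orientation: [-0.0, 0.663, 0.749, -0.0]
wrist_force: [1.0, 0.6, -0.2]
finger_gap: 0.0302
grip_force: 0.0
```

Emit:
send_rows([
  {"dx":0,"dy":0,"dz":-0.6,"roll":0,"claw":-0.3},
  {"dx":0,"dy":0,"dz":-2,"roll":0,"claw":-0.3},
  {"dx":0,"dy":0,"dz":-3.6,"roll":0,"claw":-0.3},
  {"dx":0,"dy":0,"dz":-5,"roll":0,"claw":-0.3},
  {"dx":0,"dy":0,"dz":-6,"roll":0,"claw":-0.3},
])

```text
clock: 54.5
tcp_pos: [0.6313, 0.1459, 0.1251]
orientation: [-0.001, 0.661, 0.75, -0.001]
wrist_force: [0.3, 0.1, 0.6]
finger_gap: 0.0298
grip_force: 0.0
```

```bash
python3 - <<'E'
from h import *
np.set_printoptions(precision=4,suppress=True)
r=snap("k");s=get_state();print(s["tcp_pos"],s["finger_gap"])
o=[cv2.resize(r["top"]["image"][160:220,170:250],None,fx=5,fy=5,interpolation=cv2.INTER_CUBIC),cv2.resize(r["side"]["image"][240:315,195:275],None,fx=5,fy=4,interpolation=cv2.INTER_CUBIC)]
cv2.imwrite("pics/k_c.png",np.hstack(o))
E
```

```text
[0.6298 0.1457 0.1236] 0.029706086055551462
```

View pics/k_c.png

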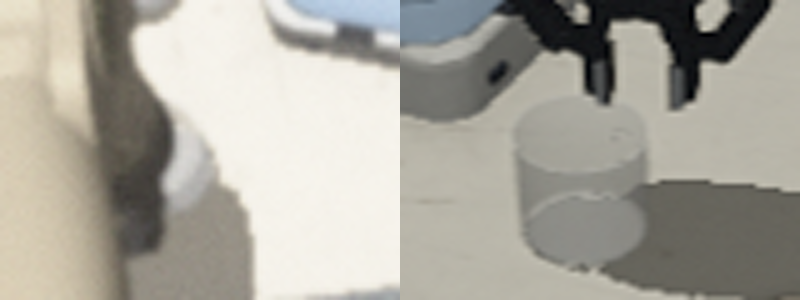

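Emit:
send_rows([
  {"dx":0.05,"dy":0,"dz":-0.6,"roll":0,"claw":-0.3},
  {"dx":0.05,"dy":0,"dz":-1.2,"roll":0,"claw":-0.3},
  {"dx":0.05,"dy":0,"dz":-1.7,"roll":0,"claw":-0.3},
  {"dx":0.05,"dy":0,"dz":-1.95,"roll":0,"claw":-0.3},
  {"dx":0.05,"dy":0,"dz":-1.95,"roll":0,"claw":-0.3},
])

```text
clock: 55.22
tcp_pos: [0.6335, 0.146, 0.0783]
orientation: [-0.0, 0.661, 0.75, -0.0]
wrist_force: [-0.6, 0.7, 0.1]
finger_gap: 0.03
grip_force: 0.0
```

Emit:
send_rows([
  {"dx":0,"dy":0,"dz":0,"roll":0,"claw":-0.6},
  {"dx":0,"dy":0,"dz":0,"roll":0,"claw":-1},
  {"dx":0,"dy":0,"dz":0,"roll":0,"claw":-1},
  {"dx":0,"dy":0,"dz":0,"roll":0,"claw":-1},
  {"dx":0,"dy":0,"dz":0,"roll":0,"claw":-1},
])

```text
clock: 55.85
tcp_pos: [0.6339, 0.1461, 0.0792]
orientation: [0.0, 0.661, 0.75, 0.0]
wrist_force: [-1.0, 0.7, 2.6]
finger_gap: 0.0032
grip_force: 48.9
```

Emit:
send_rows([
  {"dx":0,"dy":0,"dz":0.2,"roll":0,"claw":-1},
  {"dx":0,"dy":0,"dz":0.6,"roll":0,"claw":-1},
  {"dx":0,"dy":0,"dz":1,"roll":0,"claw":-1},
  {"dx":0,"dy":0,"dz":1.2,"roll":0,"claw":-1},
  {"dx":0,"dy":0,"dz":1.2,"roll":0,"claw":-1},
])

```text
clock: 56.48
tcp_pos: [0.6344, 0.1461, 0.1096]
orientation: [0.001, 0.661, 0.75, 0.001]
wrist_force: [-0.5, -0.4, -1.0]
finger_gap: 0.0035
grip_force: 48.5
```

Emit:
send_rows([
  {"dx":0,"dy":0,"dz":1.4,"roll":0,"claw":-1},
  {"dx":0,"dy":0,"dz":3,"roll":0,"claw":-1},
  {"dx":0,"dy":0,"dz":4.6,"roll":0,"claw":-1},
  {"dx":0,"dy":0,"dz":6.2,"roll":0,"claw":-1},
  {"dx":0,"dy":0,"dz":7.6,"roll":0,"claw":-1},
])

```text
clock: 57.1
tcp_pos: [0.6338, 0.146, 0.3001]
orientation: [0.0, 0.661, 0.75, 0.0]
wrist_force: [0.4, 0.4, -0.9]
finger_gap: 0.0031
grip_force: 48.6
```

Emit:
send_rows([
  {"dx":-1,"dy":-0.5,"dz":0,"roll":0,"claw":-1},
  {"dx":-2.4,"dy":-1.2,"dz":0,"roll":0,"claw":-1},
  {"dx":-3.8,"dy":-1.9,"dz":0,"roll":0,"claw":-1},
  {"dx":-5.2,"dy":-2.6,"dz":0,"roll":0,"claw":-1},
  {"dx":-6.5,"dy":-3.3,"dz":0,"roll":0,"claw":-1},
])

```text
clock: 57.72
tcp_pos: [0.4699, 0.063, 0.2986]
orientation: [-0.0, 0.661, 0.75, -0.0]
wrist_force: [0.7, -0.2, 0.1]
finger_gap: 0.0035
grip_force: 48.7
```

Emit:
send_rows([
  {"dx":-0.9,"dy":-0.4,"dz":0,"roll":0,"claw":-1},
  {"dx":-1.4,"dy":-0.7,"dz":0,"roll":0,"claw":-1},
  {"dx":-1.54,"dy":-0.74,"dz":0,"roll":0,"claw":-1},
  {"dx":-1.54,"dy":-0.74,"dz":0,"roll":0,"claw":-1},
  {"dx":-1.54,"dy":-0.74,"dz":0,"roll":0,"claw":-1},
])

```text
clock: 58.35
tcp_pos: [0.4336, 0.0452, 0.2986]
orientation: [-0.0, 0.661, 0.751, 0.0]
wrist_force: [0.9, -0.8, -0.1]
finger_gap: 0.0036
grip_force: 48.7
```

```bash
python3 - <<'E'
from h import *
np.set_printoptions(precision=4,suppress=True)
r=snap("l");s=get_state();print(s["tcp_pos"],s["finger_gap"],s["wrist_force"])
o=[cv2.resize(r["top"]["image"][190:280,180:300],(480,360),interpolation=cv2.INTER_CUBIC),cv2.resize(r["side"]["image"][150:310,260:400],(315,360),interpolation=cv2.INTER_CUBIC)]
cv2.imwrite("pics/l_c.png",np.hstack(o))
E
```

```text
[0.4334 0.0452 0.2986] 0.0035235638889829736 [ 0.2733  1.0029 -1.0408]
```

View pics/l_c.png

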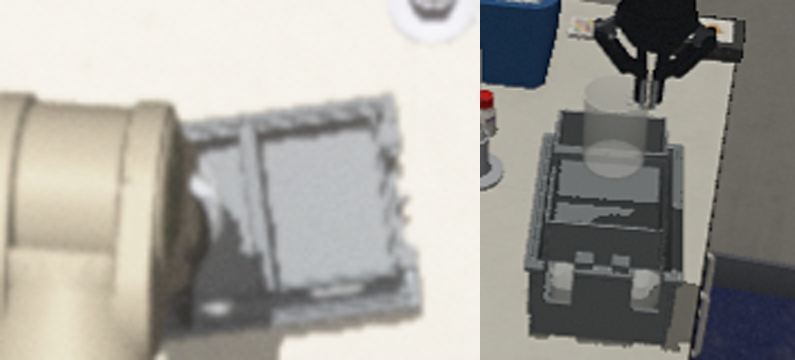

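Emit:
send_rows([
  {"dx":0,"dy":0,"dz":-0.8,"roll":0,"claw":-1},
  {"dx":0,"dy":0,"dz":-1.8,"roll":0,"claw":-1},
  {"dx":0,"dy":0,"dz":-2.8,"roll":0,"claw":-1},
  {"dx":0,"dy":0,"dz":-3.7,"roll":0,"claw":-1},
  {"dx":0,"dy":0,"dz":-4.15,"roll":0,"claw":-1},
])

```text
clock: 59.08
tcp_pos: [0.4325, 0.0452, 0.1938]
orientation: [-0.001, 0.661, 0.751, -0.001]
wrist_force: [-0.6, 0.0, 0.0]
finger_gap: 0.0034
grip_force: 48.7
```

Emit:
send_rows([
  {"dx":0,"dy":0,"dz":-0.06,"roll":0,"claw":-1},
  {"dx":0,"dy":0,"dz":-0.12,"roll":0,"claw":-1},
  {"dx":0,"dy":0,"dz":-0.15,"roll":0,"claw":-1},
  {"dx":0,"dy":0,"dz":-0.15,"roll":0,"claw":-1},
  {"dx":0,"dy":0,"dz":-0.15,"roll":0,"claw":-1},
])

```text
clock: 59.7
tcp_pos: [0.4331, 0.045, 0.1916]
orientation: [0.0, 0.661, 0.75, 0.0]
wrist_force: [-0.3, 0.2, -1.1]
finger_gap: 0.0034
grip_force: 48.7
```

Emit:
send_rows([
  {"dx":0,"dy":0,"dz":-0.05,"roll":0,"claw":-1},
  {"dx":0,"dy":0,"dz":-0.08,"roll":0,"claw":-1},
  {"dx":0,"dy":0,"dz":-0.1,"roll":0,"claw":-1},
  {"dx":0,"dy":0,"dz":-0.1,"roll":0,"claw":-1},
  {"dx":0,"dy":0,"dz":-0.1,"roll":0,"claw":-1},
])

```text
clock: 60.32
tcp_pos: [0.4328, 0.0451, 0.1896]
orientation: [0.0, 0.661, 0.75, 0.0]
wrist_force: [-4.1, 1.0, 4.9]
finger_gap: 0.0034
grip_force: 50.2
```

Emit:
send_rows([
  {"dx":0,"dy":0,"dz":0.04,"roll":0,"claw":-0.5},
  {"dx":0,"dy":0,"dz":0.04,"roll":0,"claw":-0.5},
  {"dx":0,"dy":0,"dz":0.04,"roll":0,"claw":-0.5},
  {"dx":0,"dy":0,"dz":0.3,"roll":0,"claw":-0.5},
  {"dx":0,"dy":0,"dz":1,"roll":0,"claw":-0.5},
])

```text
clock: 60.95
tcp_pos: [0.4323, 0.0451, 0.2137]
orientation: [-0.001, 0.661, 0.75, -0.001]
wrist_force: [0.2, -1.2, -0.5]
finger_gap: 0.0214
grip_force: 0.0
```

Emit:
send_rows([
  {"dx":0,"dy":0,"dz":1.2,"roll":0,"claw":-0.5},
  {"dx":0,"dy":0,"dz":2.6,"roll":0,"claw":-0.5},
  {"dx":0,"dy":0,"dz":3.6,"roll":0,"claw":-0.5},
  {"dx":0,"dy":1.5,"dz":4,"roll":0,"claw":-0.5},
  {"dx":0,"dy":3.5,"dz":4,"roll":0,"claw":-0.5},
])

```text
clock: 61.58
tcp_pos: [0.4339, 0.1328, 0.3154]
orientation: [0.001, 0.662, 0.749, 0.001]
wrist_force: [0.5, 0.5, -0.8]
finger_gap: 0.0216
grip_force: 0.0
```

Emit:
send_rows([
  {"dx":-0.4,"dy":2,"dz":0,"roll":0,"claw":-0.5},
  {"dx":-0.8,"dy":4,"dz":0,"roll":0,"claw":-0.5},
  {"dx":-1.2,"dy":6,"dz":0,"roll":0,"claw":-0.5},
  {"dx":-1.6,"dy":8,"dz":0,"roll":0,"claw":-0.5},
  {"dx":-2,"dy":10,"dz":0,"roll":0,"claw":-0.5},
])

```text
clock: 62.2
tcp_pos: [0.3824, 0.3842, 0.3143]
orientation: [0.0, 0.661, 0.75, 0.0]
wrist_force: [1.4, -0.3, 0.7]
finger_gap: 0.0214
grip_force: 0.0
```

Emit:
send_rows([
  {"dx":-0.4,"dy":2,"dz":0,"roll":0,"claw":-0.5},
  {"dx":-0.8,"dy":4,"dz":0,"roll":0,"claw":-0.5},
  {"dx":-0.8,"dy":5,"dz":0,"roll":0,"claw":-0.5},
  {"dx":-0.8,"dy":5,"dz":0,"roll":0,"claw":-0.5},
  {"dx":-0.8,"dy":5,"dz":0,"roll":0,"claw":-0.5},
])

```text
clock: 62.82
tcp_pos: [0.363, 0.5069, 0.3138]
orientation: [0.0, 0.661, 0.75, -0.0]
wrist_force: [0.6, -1.0, 0.0]
finger_gap: 0.021
grip_force: 0.0
```

```bash
python3 - <<'E'
from h import *
r=snap("m");s=get_state();print(s["tcp_pos"],s["wrist_force"])
o=[cv2.resize(r["top"]["image"][130:290,150:310],(400,400),interpolation=cv2.INTER_CUBIC),cv2.resize(r["side"]["image"][130:310,210:390],(400,400),interpolation=cv2.INTER_CUBIC)]
cv2.imwrite("pics/m_c.png",np.hstack(o))
E
```

```text
[0.36319165 0.5064802  0.3142738 ] [-0.15292066  0.03076282  0.45268433]
```

View pics/m_c.png

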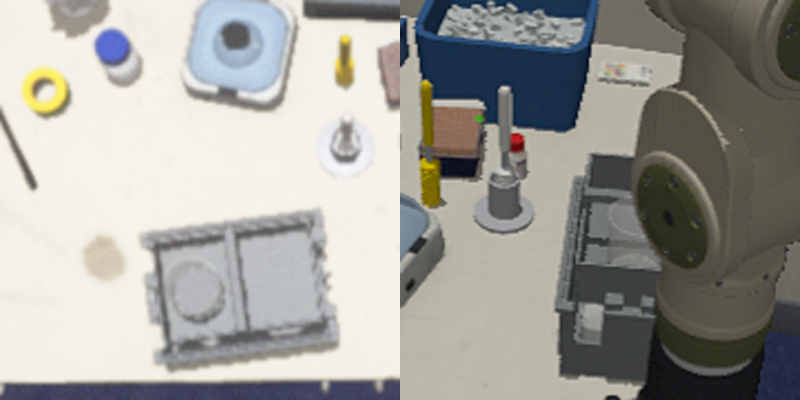

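The beaker stands upright in the left half of the top tote at (197,290). The top tote is stacked level, the brush is in its stand, and the other items haven't moved. I'm handing in.

```bash
python3 -c "from workcell import hand_in; print(hand_in())"
```

```text
the job is handed in; nothing more can be done
None
```

The job is done and handed in at about 63 s, though no verdict came back: all four bottles stand in the lower tote, the turned top tote sits level on its rim with the scrubbed beaker upright in it, and the brush is back in its stand.

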